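Lay the tall turned post down against the end stop

ROBOT

A 6-joint arm with a two-finger parallel gripper is mounted at the origin on the work surface. World frame = base frame: x ahead of the robot, y to its left, z up, the work surface at z = 0. Lengths are in m, angles in rad, forces in N, time in s.
With the tool pointing down it reaches from about 0.35 to 0.975 m from the base axis. Payload 4.9 kg.
Tool frame: the origin (TCP) lies on the centre line of the jaws, within the pads' length; the fingertips stand 14 mm ahead of it and the grasp point (between the pads) lies 5 mm behind it; y points along the fingers, z is the direction in which the jaws open and shut, and the axes are right-handed (so a half turn about y gives the same grasp; the last joint's range is limited). The gripper opens to 85 mm and grips with 20 to 120 N. Pads are 22 mm wide; open, the fingers measure 114 mm over their backs; the gripper's body (76 mm by 85 mm) begins 54 mm behind the grasp point. The pads swing forward as they close: fully open they stand 13 mm farther back than shut.
Start: joints at [1.027, 0.053, 1.613, -0, 1.476, -0.119], TCP at [0.258, 0.569, 0.245] pointing down, gripper open.
Joint ranges: [-3.01, 3.01], [-1.01, 2.22], [0.06, 2.58], [-1.02, 4.17], [0.09, 2.62], [-3.14, 3.14]. Speed limits (rad/s): [2.57, 2.57, 3.14, 3.14, 3.14, 3.14].

INTERFACE

Orientations are given as a rotation vector (axis times angle).
In Python, from station import ctrl gives the robot as it stands.
- The arm moves only by the tool servo_tool, never from a script. Its arguments are lists of equal length, an entry for each row: "delta_pos": the shift along the tool's x, y, z in m, a list of three; "dr": the turn, a rotation vector about the tool's x, y, z in degrees, a list of three; "grip": the opening, from 0 (shut) to 1 (fully open). In form: {"delta_pos": [[x, y, z], ...], "dr": [[rx, ry, rz], ...], "grip": [grip, ...]}. A call has 1 to 5 rows; each row shifts and turns the pose as measured when the row begins, along the tool's axes as they then stand; what a row does not reach is not made up. A row lasts 1/8 s, in which the tool goes at most 62.5 mm and 10.7 degrees, less where a joint would pass 70% of its speed; a pose out of reach is approached as far as the arm can. A call is refused whole if a number of a shift passes 0.0625 or a number of a turn 10.7, either way. A call with a gripper value outside its range is refused whole. The fingers move at their own pace and stop on an object; "grip_force" is the grip in N (left out, the last holds). Time passes only in rows, so rows that do not move let the fingers close. It gives the time, the measured TCP pose, the force and the opening at its end, in the units of the state.
- ctrl.get_obs(): the state, without advancing time (a new reading comes with each control period).
- ctrl.get_image(name): name is "scene" or "top" or "wrist"; returns the picture (480x640x3 uint8, red, green, blue); there is no depth.
- ctrl.camera_params(name): a dict with "fovy" (degrees; the focal length in pixels is half the picture's height over the tangent of half this angle, whatever the lens; pixels are square), "cx", "cy" (the principal point, pixels), "eye" and "rotation" of the camera in the world. Camera axes: x right, y down, z forward; pixel columns grow to the right and rows downward; lengths in m; the calibration is good to about 2 mm. A picture is of the moment at which its call begins: read the wrist's pose just before it. camera_params takes no time and is no camera call; for the wrist camera it gives the pose at the moment of the call.
- ctrl.finish_job(): hands the job in, once; it reports no verdict.
Trained networks look in the newest picture that a camera, given by its name, has taken for a name from the list of things; names that differ only in an ending like _2 or _b are one class to them, and where a whole thing is asked for, a point or a joint stands for the part that bears it (a point fixed in the world has none). Each returns a list of dicts, best first, with "score" (0 to 1); they miss things now and then, are a little off and sometimes report something else, mostly with a low value. They report only what shows in the picture. A call takes as long as a camera call. They do not tell look-alikes from the thing itself.
- ctrl.masks_of(camera, label): "pixels" (480x640 bool, what is visible of it) and "extent" ([left, top, right, bottom] in pixels, round what is visible of it).
The state is a dict: "t": time; "q": joint angles; "dq": joint speeds; "effort": joint torques, N m; "tool_pos": TCP position; "tool_rot": TCP orientation; "contact_force": force on the tool from outside, world axes, zero at the start; "wrist_torque": the same for the moment, N m; "opening": finger opening in m.
Only numpy, scipy, OpenCV 4.12 (cv2) and the standard library are available. Lean on these libraries where they do the work, as an engineer would, in place of code of your own. Each camera call takes 0.05 s, during which the arm holds its last target.

TASK

Tip the tall turned post over onto its side along the bed of the stand, away from the end stop, lowering it gently under control all the way down instead of letting it fall. Then push it back along the bed until its square foot sits flat against the end stop, without ever lifting it off the bed and leaving everything else where it is.

Things in the scene. Friction and masses are not known exactly. Their poses are not given: they have to be found in the camera images.
- post: Loose aluminium part, standing on the stand's bed: 210 mm tall, about 0.6 kg; square foot 44 x 44 mm, 90 mm high, then a coaxial round shaft, 22 mm diameter, 120 mm long. Origin: centre of the foot's underside; z along the shaft to its free end. Starts 10 to 25 mm clear of the end stop, faces nearly parallel to the stand's. Centre of mass 67 mm up; it overbalances at about 18 degrees.
- post_end (a point): Centre of the free (upper) end face of the post's shaft, 210 mm from the foot's underside. Same axes as the post.
- post_edge (a point): Middle of the lower edge of the post's foot on the side away from the end stop: 22 mm along the post's +y from its origin. The post tips over this edge, which stays on the bed, 45 mm above the table.
- stand: Fixed stand: grey base, flat steel bed 90 mm wide (x) and 170 mm long (y), bed top 45 mm above the table. Origin on the table under the bed's middle, z up. The base flange is 130 mm wide, 10 mm high. The post tips towards the stand's +y, so that its shaft points out over the bed's open +y end, beyond which the table is free.
- stop_face (a point): Where the bed meets the end stop's face, mid-width, at y = -85 mm of the stand. The end stop is a steel plate across the whole bed width, rising 40 mm above the bed, facing the stand's +y. Home: the post's underside lies against it and the free end is 210 mm from it along the stand's +y. Axes as the stand.
- bed_end (a point): Middle of the bed's open end, top edge, at y = +85 mm of the stand; 45 mm above the table. Axes as the stand.
- blank: Bystander: loose aluminium block 44 x 44 x 70 mm high beside the stand, origin at the centre of its underside.
- bushing: Bystander: loose brass ring, 48 mm outside diameter, 30 mm high, origin at the centre of its underside.
- chuck_key: Bystander: loose T-shaped steel key lying on the table, 130 mm long and 100 mm wide over the bar, 18 mm high, origin on the table at the middle of its shank.
- oil_bottle: Bystander: loose white plastic bottle standing, 56 mm diameter, 110 mm high, origin at the centre of its underside.
- brush: Bystander: loose hand brush lying on the table to the robot's right, origin on its underside.
- wrench: Bystander: loose flat wrench lying on the table to the robot's left, origin on its underside.
- jar: Bystander: loose glass jar with a lid, 64 mm diameter, 70 mm high, origin at the centre of its underside.
Not all that is in view belongs to the job. What is meant by the post is not red, and is the larger of those in its own colour.

How it is judged:
By the outcome, as a careful person would: the job done as asked, in the order asked, and still so for the second after the job is handed in, with the robot touching nothing.
It also fails if it takes over 56 s, if anything falls off the work surface, if the arm or the gripper's body presses on something with over 40 N, if the wrist force passes 120 N, or if a joint passes its speed limit or range.

## Working session

There is one attempt and no reset: what is moved stays moved. The work goes in short steps, Python scripts to look and compute and a tool call to move; the robot and the scene stay as the last step left them, time stands still between calls to the robot, and variables do not carry over. Pictures are saved under pics/ and viewed, and the job is handed in when it is done.

Besides the shell and the picture viewer there is one more tool, called after ">>>" as a command line: name --argument value ..., lists and objects as JSON in quotes. servo_tool: Moves the arm, as the interface text tells. Its arguments: {"type":"object","properties":{"delta_pos":{"type":"array","items":{"type":"array","items":{"type":"number"}}},"dr":{"type":"array","items":{"type":"array","items":{"type":"number"}}},"grip":{"type":"array","items":{"type":"number"}},"grip_force":{"type":"number"}},"required":["delta_pos","dr","grip"]}

```bash
ls; mkdir -p pics
python3 - <<'E'
from station import ctrl
import cv2,numpy as np
o=ctrl.get_obs()
for k,v in o.items(): print(k,np.round(v,4))
for n in ["scene","top","wrist"]:
    im=ctrl.get_image(n); cv2.imwrite(f"pics/{n}0.png",im[:,:,::-1])
    p=ctrl.camera_params(n); print(n,{k:np.round(v,4).tolist() for k,v in p.items()})
E
```

```text
pics
t 0.0
q [ 1.027   0.0534  1.6143  0.      1.476  -0.119 ]
dq [-0.0004  0.0005  0.0002  0.0017 -0.0006  0.0011]
effort [-7.00000e-04 -3.93675e+01 -3.70175e+01 -2.00000e-04  7.10000e-03
  0.00000e+00]
tool_pos [0.2573 0.5689 0.244 ]
tool_rot [-1.547   0.3338 -0.3328]
contact_force [ 0.5652  0.6557 -0.2265]
wrist_torque [ 0.0321  0.0168 -0.0155]
opening 0.0857
scene {'fovy': 47.2095, 'cx': 319.2393, 'cy': 240.0399, 'eye': [0.9654, -0.5308, 0.9592], 'rotation': [-2.3394, -0.7702, 0.2628]}
top {'fovy': 53.606, 'cx': 319.0912, 'cy': 240.808, 'eye': [0.4142, -0.0004, 1.1067], 'rotation': [-2.1628, 2.1049, -0.1694]}
wrist {'fovy': 69.5874, 'cx': 319.4789, 'cy': 239.7337, 'eye': [0.1832, 0.6022, 0.3736], 'rotation': [2.4014, 1.5496, 0.2493]}
```

View pics/scene0.png

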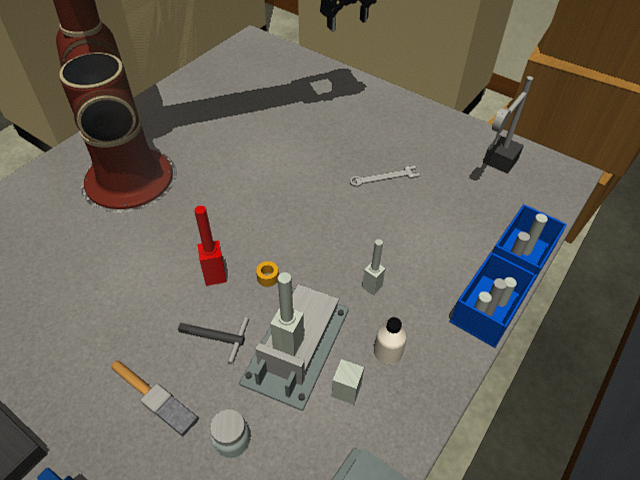

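View pics/top0.png

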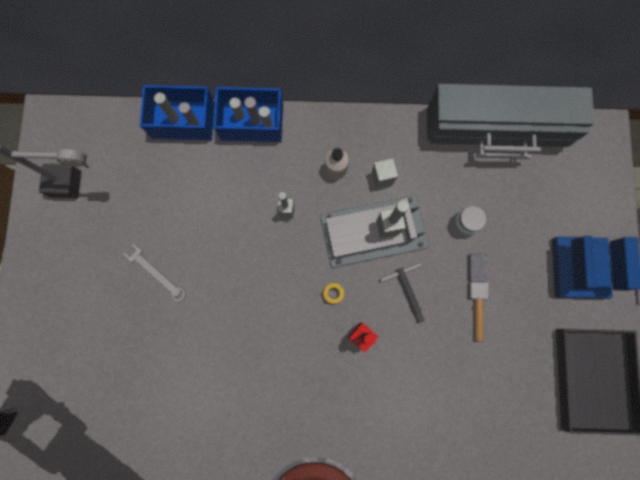

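View pics/wrist0.png

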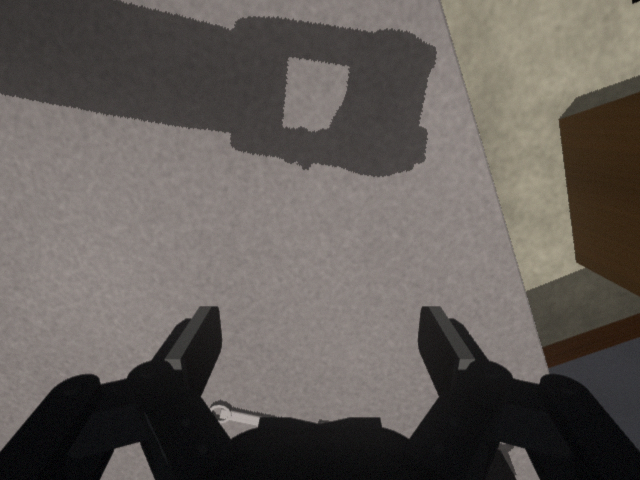

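The post has three possible look-alikes in the scene view: the tall aluminium one on the stand (286,315), the red one (210,250) and the small aluminium one (374,268). I choose the one on the stand, since it isn't red and is the larger aluminium one. Next I'll check it in close crops and get masks.

Run:
```python
from station import ctrl
import cv2,numpy as np
for n in ["scene","top"]:
    im=ctrl.get_image(n)
    for l in ["post","stand","post_end","blank","oil_bottle","bushing","chuck_key","jar"]:
        try:
            for d in ctrl.masks_of(n,l)[:4]: 
                ys,xs=np.nonzero(d["pixels"]); print(n,l,round(d["score"],2),d["extent"],len(xs),xs.mean().round(1),ys.mean().round(1))
                if l in("post","stand"): np.save(f"m_{n}_{l}_{int(xs.mean())}.npy",d["pixels"])
        except Exception as e: print(l,e)
    c=im[270:420,230:380] if n=="scene" else im[150:280,310:440]
    cv2.imwrite(f"pics/{n}_c.png",cv2.resize(c,None,fx=4.6 if n=="top" else 4,fy=4.6 if n=="top" else 4,interpolation=cv2.INTER_CUBIC)[:,:,::-1])
    cv2.imwrite(f"pics/{n}_full1.png",im[:,:,::-1])
print(ctrl.get_obs()["t"])
```

```text
scene post 0.95 [268.7, 271.6, 304.0, 356.5] 1834 286.6 319.3
scene post 0.95 [196.9, 206.4, 227.3, 287.5] 1464 209.0 251.0
scene post 0.84 [364.8, 242.0, 385.0, 292.9] 725 374.4 271.5
scene post 0.53 [254.8, 261.5, 274.2, 284.9] 484 267.2 274.0
scene stand 0.85 [242.5, 288.5, 349.5, 409.1] 5950 297.6 351.7
scene post_end 0.9 [270.9, 272.9, 305.7, 356.1] 1773 287.0 320.0
scene post_end 0.73 [239.4, 285.2, 349.5, 412.3] 6183 297.3 351.8
scene post_end 0.65 [195.1, 206.0, 226.8, 284.8] 1330 209.0 251.1
scene blank 0.72 [334.5, 361.7, 364.7, 406.9] 1022 347.2 381.8
scene blank 0.16 [240.1, 285.9, 351.8, 410.6] 6274 297.1 351.8
scene oil_bottle 0.75 [375.0, 317.4, 408.6, 365.3] 1173 390.2 341.8
scene bushing 0.8 [253.0, 262.8, 277.7, 286.2] 497 266.7 273.9
scene chuck_key 0.78 [180.0, 319.1, 248.5, 364.5] 741 217.0 336.1
scene jar 0.7 [209.9, 410.9, 248.2, 458.1] 1520 229.3 434.2
scene jar 0.5 [331.3, 361.6, 362.6, 403.7] 1035 347.3 381.4
top post 0.97 [375.7, 198.2, 409.0, 238.1] 795 392.1 220.1
top post 0.83 [347.5, 321.7, 381.0, 353.4] 515 362.9 336.2
top post 0.79 [278.4, 190.8, 293.1, 216.5] 298 285.4 206.2
top stand 0.94 [321.8, 194.9, 427.3, 266.6] 4561 371.2 232.4
top post_end 0.95 [377.9, 203.8, 407.7, 235.5] 821 392.2 220.0
top post_end 0.74 [349.4, 324.4, 379.1, 350.9] 491 363.4 336.2
top post_end 0.71 [318.8, 197.6, 430.4, 266.3] 4816 372.1 232.1
top post_end 0.61 [276.7, 192.0, 296.3, 217.7] 308 285.7 206.2
top blank 0.65 [373.2, 157.3, 395.1, 188.4] 561 384.3 173.2
top oil_bottle 0.7 [326.5, 143.4, 348.4, 180.3] 610 336.6 162.9
top oil_bottle 0.47 [376.5, 200.7, 406.4, 237.6] 785 392.1 220.3
top bushing 0.61 [325.3, 283.1, 344.6, 304.7] 287 333.8 292.6
top chuck_key 0.57 [377.1, 263.1, 422.0, 322.7] 635 408.3 288.2
top jar 0.73 [454.2, 209.1, 487.4, 235.2] 755 468.8 220.8
1.05
```

View pics/scene_c.png

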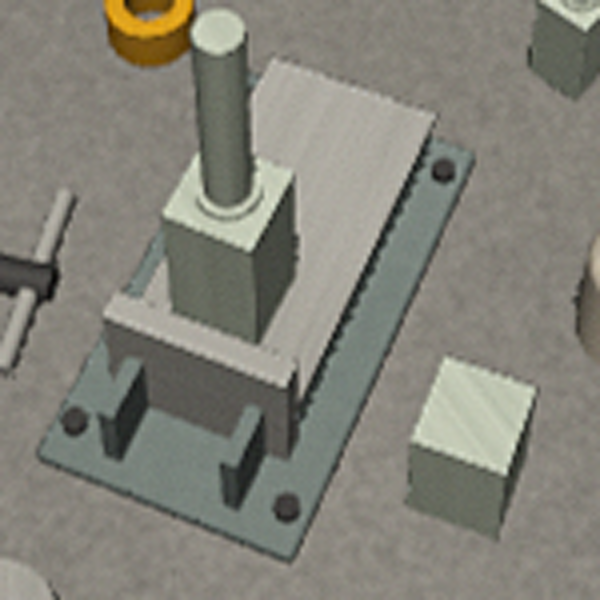

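View pics/top_c.png

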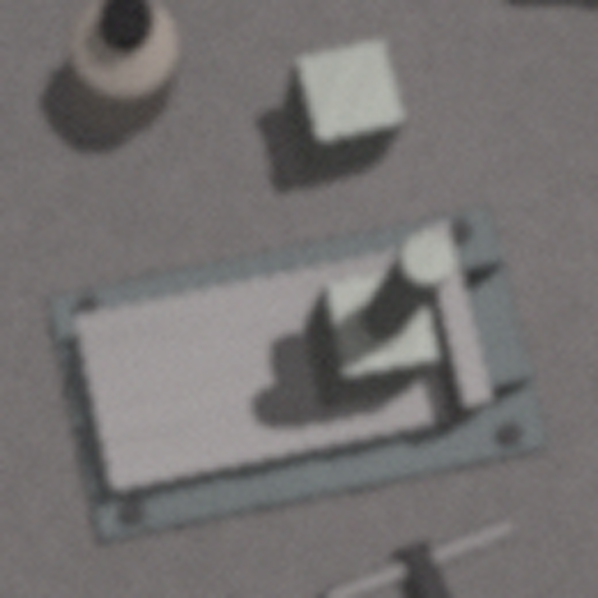

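```bash
cat > h.py <<'E'
import numpy as np,cv2
from station import ctrl
from scipy.spatial.transform import Rotation as R
from scipy.optimize import least_squares
def proj(p,X):
    f=240/np.tan(np.radians(p["fovy"])/2)
    c=(np.atleast_2d(X)-np.array(p["eye"]))@R.from_rotvec(p["rotation"]).as_matrix()
    return np.c_[p["cx"]+f*c[:,0]/c[:,2],p["cy"]+f*c[:,1]/c[:,2]]
def rz(a): return np.array([[np.cos(a),-np.sin(a),0],[np.sin(a),np.cos(a),0],[0,0,1]])
def place(v,L,z0=0): return np.atleast_2d(L)@rz(v[2]).T+[v[0],v[1],z0]
def unp(p,uv,z):
    f=240/np.tan(np.radians(p["fovy"])/2)
    d=R.from_rotvec(p["rotation"]).as_matrix()@np.array([(uv[0]-p["cx"])/f,(uv[1]-p["cy"])/f,1])
    e=np.array(p["eye"]); return e+d*(z-e[2])/d[2]
E
cat > fit.py <<'E'
from h import *
T=ctrl.camera_params("top");S=ctrl.camera_params("scene")
t=lambda u,v:(310+u/4.6,150+v/4.6); s=lambda u,v:(230+u/4,270+v/4)
def fit(obs,x0,name):
    def f(v): return np.concatenate([(proj(c,place(v,L))-uv).ravel() for c,L,uv in obs])
    r=least_squares(f,x0,loss="soft_l1"); print(name,r.x.round(4)); print(f(r.x).reshape(-1,2).round(1).tolist()); return r.x
st=[(T,(.045,.085,.045),t(77,315)),(T,(-.045,.085,.045),t(118,488)),
 (S,(-.045,.085,.045),s(278,60)),(S,(.045,.085,.045),s(435,118)),
 (T,(.045,-.085,.085),t(438,225)),(T,(-.045,-.085,.085),t(468,408))]
a=fit(st,[.47,-.1,.2],"stand")
for n,c in (("T",T),("S",S)): fit([o for o in st if o[0] is c],[.47,-.1,.2],"stand "+n)
h=.022
po=[(T,(0,0,.255),t(428,255)),(S,(0,0,.255),s(219,33)),(T,(h,h,.135),t(330,282)),(T,(-h,h,.135),t(346,376)),(T,(-h,-h,.135),t(440,358)),
(S,(-h,-h,.135),s(163,212)),(S,(h,-h,.135),s(250,250)),(S,(h,h,.135),s(297,172)),(S,(h,-h,.045),s(257,342))]
b=fit(po,[.47,-.13,.2],"post")
for n,c in (("T",T),("S",S)): fit([o for o in po if o[0] is c],[.47,-.13,.2],"post "+n)
l=rz(a[2]).T@np.array([*(b[:2]-a[:2]),0]); print("post in stand",l.round(4),"gap",l[1]-.022+.085,"dyaw deg",np.degrees(b[2]-a[2]))
for n,uv,z in (("blank",(384.3,170),.07),("bottle",(336,156),.11),("smallpost",(285.4,214),0.0)): print(n,unp(T,uv,z).round(3))
E
python3 fit.py
```

```text
stand [ 0.6188 -0.1024  0.2136]
[[0.5, -1.6], [-0.9, -0.8], [-2.5, -0.4], [-0.8, 0.4], [-2.2, 0.2], [0.1, -0.2]]
stand T [ 0.6176 -0.1033  0.2259]
[[0.7, -0.5], [-0.2, 0.2], [-2.1, 0.4], [0.6, -0.1]]
stand S [ 0.6217 -0.1003  0.2164]
[[-0.9, -0.4], [0.8, 0.3]]
post [ 0.6255 -0.1457  0.2314]
[[-0.6, -0.6], [-1.0, -0.8], [-1.7, -0.8], [-0.4, -1.0], [-0.3, -1.3], [-1.3, 0.6], [0.0, -0.1], [-1.3, -0.7], [-0.5, 2.0]]
post T [ 0.6236 -0.1474  0.199 ]
[[0.3, 0.5], [-0.6, -0.2], [-0.1, -0.3], [0.3, 0.0]]
post S [ 0.6269 -0.1445  0.1938]
[[0.2, -0.9], [-0.5, -0.0], [0.4, 0.0], [-0.0, -0.2], [-0.2, 2.1]]
post in stand [-0.0027 -0.0437  0.    ] gap 0.019271835754154185 dyaw deg 1.0218986355490995
blank [ 0.751 -0.136  0.07 ]
bottle [ 0.768 -0.025  0.11 ]
smallpost [0.659 0.09  0.   ]
```

```bash
cat > plan.py <<'E'
from h import *
import json
def pose(): 
    o=ctrl.get_obs(); return np.array(o["tool_pos"]),R.from_rotvec(o["tool_rot"]),o
def tgt(yaw,tilt,flip=1):
    """tool y = direction; tilt=angle from down toward stand +y; tool z along flip*stand x"""
    yd=rz(yaw)@np.array([0,np.sin(tilt),-np.cos(tilt)]); z=flip*rz(yaw)@np.array([1,0,0])
    return R.from_matrix(np.c_[np.cross(yd,z),yd,z])
def rows(p0,r0,p1,r1,n):
    out=[];d=(r0.inv()*r1).as_rotvec()
    rs=[r0*R.from_rotvec(d*k/n) for k in range(n+1)]; ps=[p0+(p1-p0)*k/n for k in range(n+1)]
    for k in range(n):
        out.append((rs[k].inv().apply(ps[k+1]-ps[k]),np.degrees((rs[k].inv()*rs[k+1]).as_rotvec())))
    return out
def show(rw):
    print(json.dumps({"delta_pos":[[round(float(x),4) for x in a] for a,_ in rw],"dr":[[round(float(x),2) for x in b] for _,b in rw]}))
E
python3 - <<'E'
from plan import *
p,r,o=pose(); print(r.as_matrix().round(3))
q=o["q"]
a=R.from_euler("z",q[0])*R.from_euler("y",q[1]+q[2])*R.from_euler("z",q[3])*R.from_euler("y",q[4])*R.from_euler("z",q[5])
print((a.inv()*r).as_matrix().round(3))
for f in (1,-1): print(f,np.degrees((r.inv()*tgt(.215,0,f)).magnitude()))
E
```

```text
[[ 0.911  0.     0.412]
 [-0.412  0.     0.911]
 [-0.    -1.     0.   ]]
[[-0.  0. -1.]
 [-1.  0.  0.]
 [ 0.  1.  0.]]
1 53.344362236217385
-1 126.65563777968492
```

>>> servo_tool --delta_pos '[[0.043, -0.012, -0.04], [0.043, -0.012, -0.04], [0.043, -0.012, -0.04], [0.043, -0.012, -0.04], [0.043, -0.012, -0.04]]' --dr '[[0, 8, 0], [0, 0, 0], [0, 0, 0], [0, 0, 0], [0, 0, 0]]' --grip '[1, 1, 1, 1, 1]'

```text
t: 1.68
tool_pos: [0.3401, 0.2828, 0.3055]
tool_rot: [-1.528, 0.44, -0.441]
contact_force: [1.7, 0.2, 0.1]
opening: 0.0852
```

```bash
cat > fk.py <<'E'
from plan import *
import os
def log():
    p,r,o=pose(); L=json.load(open("log.json")) if os.path.exists("log.json") else []
    L.append([list(map(float,o["q"])),p.tolist()]); json.dump(L,open("log.json","w")); return p,r,o
M=np.array([[0,0,-1],[-1,0,0],[0,1,0.]])
def fk(q,l):
    e=R.from_euler; A=e("z",q[0]);B=A*e("y",q[1]);C=B*e("y",q[2]);D=C*e("z",q[3])*e("y",q[4])*e("z",q[5])
    h,a1,L1,a2,L2,L3=l
    return A.apply([a1,0,h])+B.apply([0,0,L1])+C.apply([a2,0,L2])+D.apply([0,0,L3]), D*R.from_matrix(M)
E
python3 - <<'E'
from fk import *
json.dump([[[1.027,.0534,1.6143,0,1.476,-.119],[.2573,.5689,.244]]],open("log.json","w"))
p,r,o=log(); print(o["t"],p.round(4),np.round(o["q"],3)); print(r.as_matrix().round(3))
E
```

```text
1.675 [0.3401 0.2828 0.3055] [ 0.526 -0.432  1.935 -0.002  1.64  -0.483]
[[ 0.846 -0.     0.533]
 [-0.533 -0.003  0.846]
 [ 0.001 -1.    -0.002]]
```

Run:
```python
from fk import *
p,r,o=pose(); show(rows(p,r,np.array([.47,.04,.37]),tgt(.215,0),5))
```

```text
{"delta_pos": [[0.0479, -0.0128, -0.0273], [0.0516, -0.0128, -0.0194], [0.054, -0.0128, -0.011], [0.055, -0.0129, -0.0023], [0.0547, -0.0129, 0.0064]], "dr": [[0.02, 9.1, 0.03], [0.02, 9.1, 0.03], [0.02, 9.1, 0.03], [0.02, 9.1, 0.03], [0.02, 9.1, 0.03]]}
```

>>> servo_tool --delta_pos '[[0.048, -0.013, -0.027], [0.052, -0.013, -0.019], [0.054, -0.013, -0.011], [0.055, -0.013, -0.002], [0.055, -0.013, 0.006]]' --dr '[[0, 9, 0], [0, 9, 0], [0, 9, 0], [0, 9, 0], [0, 9, 0]]' --grip '[1, 1, 1, 1, 1]'

```text
t: 2.3
tool_pos: [0.4708, 0.0303, 0.3752]
tool_rot: [-1.293, 1.056, -1.066]
contact_force: [0.5, -0.2, 0.6]
opening: 0.085
```

Run:
```python
from fk import *
p,r,o=log(); print(o["t"],p.round(4),np.round(o["q"],3)); print(r.as_matrix().round(3))
show(rows(p,r,np.array([.52,-.18,.42]),tgt(.215,.6),4))
```

```text
2.3 [0.4708 0.0303 0.3752] [-0.094 -0.368  1.775 -0.     1.727 -0.292]
[[ 0.197  0.007  0.98 ]
 [-0.98  -0.001  0.197]
 [ 0.002 -1.     0.007]]
{"delta_pos": [[0.054, -0.0111, 0.0018], [0.0517, -0.0191, 0.0015], [0.0483, -0.0266, 0.0013], [0.0438, -0.0335, 0.001]], "dr": [[-0.16, -0.2, 8.63], [-0.16, -0.2, 8.63], [-0.16, -0.2, 8.63], [-0.16, -0.2, 8.63]]}
```

>>> servo_tool --delta_pos '[[0.054, -0.011, 0.002], [0.052, -0.019, 0.002], [0.048, -0.027, 0.001], [0.044, -0.034, 0.001]]' --dr '[[0, 0, 8.6], [0, 0, 8.6], [0, 0, 8.6], [0, 0, 8.6]]' --grip '[1, 1, 1, 1]'

```text
t: 2.8
tool_pos: [0.5205, -0.1867, 0.4255]
tool_rot: [-0.867, 1.324, -0.597]
contact_force: [1.5, 0.8, 0.5]
opening: 0.0854
```

Run:
```python
from fk import *
p,r,o=log(); print(o["t"],p.round(4),np.round(o["q"],3)); print(r.as_matrix().round(3))
im=ctrl.get_image("wrist"); cv2.imwrite("pics/wrist1.png",im[:,:,::-1])
L=json.load(open("log.json"))
def f(l): return np.concatenate([fk(q,l[:6])[0]+R.from_euler("z",q[0]).apply([0,l[6],0])-p for q,p in L])
s=least_squares(f,[.3,0,.4,0,.4,.3,.07]); print(s.x.round(4),np.abs(f(s.x)).max())
```

```text
2.8 [ 0.5205 -0.1867  0.4255] [-0.668  0.05   1.4    0.466  2.123 -0.714]
[[ 0.174 -0.1    0.98 ]
 [-0.8    0.566  0.199]
 [-0.575 -0.818  0.019]]
[ 2.381e-01 -1.000e-04  4.264e-01  9.580e-02  6.100e-01  2.655e-01
  7.420e-02] 2.4693488013205478e-05
```

View pics/wrist1.png

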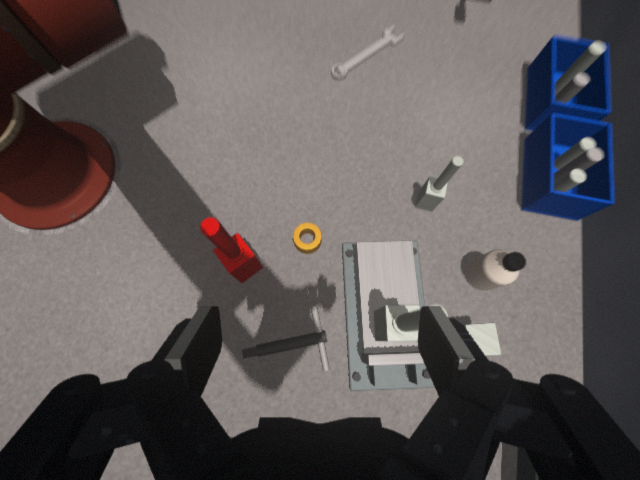

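```bash
cat >> fk.py <<'E'
LL=np.array([.2381,-.0001,.4264,.0958,.6100,.2655,.0742])
LO=np.array([-3.01,-1.01,.06,-1.02,.09,-3.14]);HI=np.array([3.01,2.22,2.58,4.17,2.62,3.14])
def FK(q):
    p,r=fk(q,LL[:6]); return p+R.from_euler("z",q[0]).apply([0,LL[6],0]),r
def IK(p,r,q0):
    def f(q):
        a,b=FK(q); return np.r_[(a-p)*5,(b.inv()*r).as_rotvec()]
    s=least_squares(f,np.clip(q0,LO+1e-3,HI-1e-3),bounds=(LO,HI)); return s.x,np.abs(s.fun).max()
YAW=.215
def grasp_to_tcp(g,r): return g+r.apply([0,.005,0])
def arc(E,s,th,yaw=YAW):
    return E+rz(yaw)@np.array([0,-.022*np.cos(th)+s*np.sin(th),.022*np.sin(th)+s*np.cos(th)])
E
python3 - <<'E'
from fk import *
p,r,o=pose(); E=np.array([.6206,-.1245,.045])
for t0 in (90,75,60,45):
  for s in (.165,.19):
    q=np.array(o["q"]);print("t0",t0,s)
    for th in (0,15,30,45,60,75,90):
        rr=tgt(YAW,np.radians(t0-th)); q,e=IK(grasp_to_tcp(arc(E,s,np.radians(th)),rr),rr,q); print(th,q.round(2),round(e,4))
im=ctrl.get_image("wrist"); cv2.imwrite("pics/w1c.png",cv2.resize(im[230:400,330:500],None,fx=3.5,fy=3.5,interpolation=cv2.INTER_CUBIC)[:,:,::-1])
p=ctrl.camera_params("wrist");import pickle;pickle.dump(p,open("w1.pkl","wb"))
E
```

```text
t0 90 0.165
0 [-0.63  0.71  1.31  1.12  2.31 -0.63] 0.0
15 [-0.58  0.56  1.41  0.93  2.14 -0.7 ] 0.0
30 [-0.51  0.41  1.51  0.77  1.95 -0.72] 0.0
45 [-0.42  0.28  1.61  0.61  1.74 -0.69] 0.0
60 [-0.31  0.19  1.71  0.45  1.53 -0.61] 0.0
75 [-0.19  0.14  1.78  0.25  1.33 -0.48] 0.0
90 [-0.06  0.15  1.84  0.    1.16 -0.28] 0.0
t0 90 0.19
0 [-0.63  0.68  1.31  1.15  2.32 -0.59] 0.0
15 [-0.57  0.52  1.42  0.95  2.15 -0.66] 0.0
30 [-0.5   0.37  1.52  0.79  1.96 -0.68] 0.0
45 [-0.4   0.25  1.63  0.63  1.75 -0.66] 0.0
60 [-0.28  0.16  1.72  0.46  1.54 -0.58] 0.0
75 [-0.15  0.12  1.79  0.25  1.33 -0.44] 0.0
90 [-0.02  0.14  1.85  0.    1.16 -0.24] 0.0
t0 75 0.165
0 [-0.62  0.61  1.32  0.92  2.18 -0.7 ] 0.0
15 [-0.55  0.45  1.44  0.75  2.   -0.72] 0.0
30 [-0.47  0.3   1.55  0.6   1.8  -0.7 ] 0.0
45 [-0.35  0.18  1.65  0.43  1.6  -0.62] 0.0
60 [-0.22  0.11  1.75  0.24  1.4  -0.49] 0.0
75 [-0.08  0.09  1.81  0.    1.23 -0.3 ] 0.0
90 [ 0.05  0.14  1.86 -0.29  1.11 -0.04] 0.0
t0 75 0.19
0 [-0.62  0.59  1.32  0.94  2.2  -0.67] 0.0
15 [-0.55  0.42  1.44  0.77  2.02 -0.69] 0.0
30 [-0.45  0.27  1.55  
[... 803 characters left out ...]
 0.0
90 [ 0.2   0.19  1.86 -0.58  1.16  0.24] 0.0
t0 45 0.165
0 [-0.56  0.4   1.41  0.56  1.89 -0.75] 0.0
15 [-0.45  0.24  1.53  0.41  1.7  -0.68] 0.0
30 [-0.32  0.12  1.65  0.22  1.52 -0.56] 0.0
45 [-0.17  0.05  1.74 -0.    1.35 -0.38] 0.0
60 [-0.01  0.05  1.81 -0.27  1.23 -0.14] 0.0
75 [ 0.14  0.12  1.85 -0.57  1.19  0.15] 0.0
90 [ 0.25  0.26  1.85 -0.85  1.22  0.43] 0.0
t0 45 0.19
0 [-0.56  0.38  1.39  0.57  1.92 -0.73] 0.0
15 [-0.45  0.21  1.52  0.41  1.73 -0.66] 0.0
30 [-0.3   0.09  1.64  0.23  1.55 -0.54] 0.0
45 [-0.14  0.02  1.74 -0.    1.38 -0.35] 0.0
60 [ 0.03  0.03  1.81 -0.27  1.26 -0.11] 0.0
75 [ 0.18  0.12  1.84 -0.56  1.22  0.17] 0.0
90 [ 0.29  0.27  1.84 -0.84  1.25  0.45] 0.0
```

View pics/w1c.png

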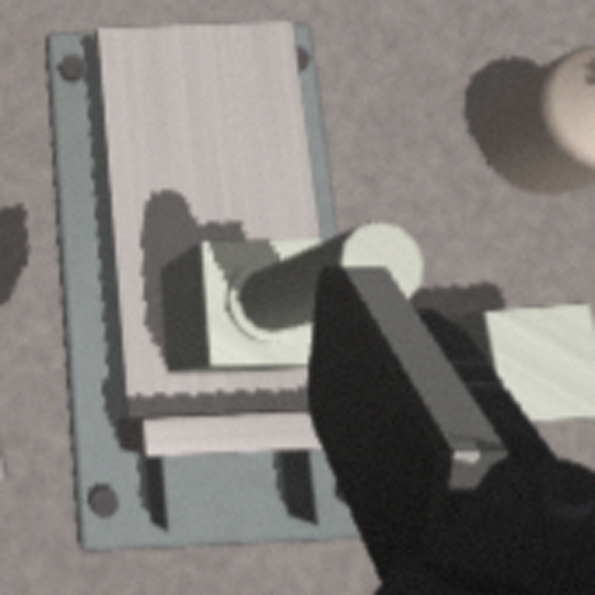

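```bash
cat > fit2.py <<'E'
exec(open("fit.py").read())
import pickle
W=pickle.load(open("w1.pkl","rb")); w=lambda u,v:(330+u/3.5,230+v/3.5)
sw=[(W,(-.045,.085,.045),w(98,28)),(W,(.045,.085,.045),w(293,22)),(W,(-.045,-.085,.085),w(143,418))]
pw=[(W,(0,0,.255),w(382,268)),(W,(-h,h,.135),w(203,240)),(W,(-h,-h,.135),w(210,365)),(W,(-h,-h,.045),w(168,370)),(W,(-h,h,.045),w(163,265))]
print("----")
a1=fit(sw,a,"stand W");b1=fit(pw,b,"post W")
a=fit(st+sw,a,"stand all");b=fit(po+pw,b,"post all")
for A,B in((a1,b1),(a,b)):
  l=rz(A[2]).T@np.array([*(B[:2]-A[:2]),0]); print("post in stand",l.round(4),"gap",l[1]-.022+.085,"dyaw deg",np.degrees(B[2]-A[2]))
E
python3 fit2.py | sed -n '/----/,$p'
```

```text
----
stand W [ 0.6188 -0.1012  0.2333]
[[-0.1, -0.2], [0.3, -0.6], [-0.2, 0.6]]
post W [ 0.6251 -0.147   0.1839]
[[0.8, -0.3], [0.1, -0.3], [-0.1, 0.3], [-0.7, 0.4], [-0.4, 0.1]]
stand all [ 0.6187 -0.1018  0.2252]
[[0.1, -1.1], [-0.9, -0.4], [-2.9, -0.6], [-1.1, -0.2], [-2.8, -0.2], [-0.0, -0.6], [0.2, -0.1], [0.6, -0.0], [-0.8, 0.8]]
post all [ 0.6252 -0.1462  0.2124]
[[-0.3, -0.4], [-1.3, -0.7], [-1.3, -0.8], [-0.4, -1.0], [-0.2, -0.9], [-1.8, 0.4], [-0.7, 0.1], [-1.5, -0.3], [-1.2, 2.2], [1.0, -1.1], [-0.2, -0.4], [0.6, 0.2], [-0.1, 0.3], [-0.7, 0.0]]
post in stand [-0.0045 -0.046   0.    ] gap 0.016989374632905133 dyaw deg -2.8326550171557745
post in stand [-0.0036 -0.0447  0.    ] gap 0.018259704695101395 dyaw deg -0.7304004096557276
```

```bash
sed -i 's/^YAW=.*/YAW=.21; EDGE=np.array([.6206,-.125,.045])/' fk.py
python3 - <<'E'
from fk import *
p,r,o=pose(); S=.17
rr=tgt(YAW,np.radians(75)); g=grasp_to_tcp(arc(EDGE,S,0),rr); pre=g-rr.apply([0,.10,0]); print(g,pre)
show(rows(p,r,pre,rr,5)); print(IK(pre,rr,o["q"]))
E
```

```text
[ 0.62417933 -0.14179315  0.2137059 ] [ 0.64431501 -0.23626369  0.23958781]
{"delta_pos": [[0.0317, 0.0215, 0.0221], [0.0344, 0.0168, 0.0222], [0.0364, 0.0118, 0.0222], [0.0377, 0.0066, 0.0222], [0.0383, 0.0012, 0.0222]], "dr": [[-0.23, -0.03, 7.94], [-0.23, -0.03, 7.94], [-0.23, -0.03, 7.94], [-0.23, -0.03, 7.94], [-0.23, -0.03, 7.94]]}
(array([-0.69672302,  0.72499326,  1.1050216 ,  0.92874736,  2.30352482,
       -0.64112801]), np.float64(2.2567364643677474e-13))
```

>>> servo_tool --delta_pos '[[0.032, 0.021, 0.022], [0.034, 0.017, 0.022], [0.036, 0.012, 0.022], [0.038, 0.007, 0.022], [0.038, 0.001, 0.022]]' --dr '[[-0.2, 0, 7.9], [-0.2, 0, 7.9], [-0.2, 0, 7.9], [-0.2, 0, 7.9], [-0.2, 0, 7.9]]' --grip '[1, 1, 1, 1, 1]'

```text
t: 3.52
tool_pos: [0.6493, -0.2393, 0.247]
tool_rot: [-0.36, 1.516, -0.045]
contact_force: [0.1, 0.3, 0.6]
opening: 0.0851
```

Run:
```python
from fk import *
p,r,o=pose(); S=.17
rr=tgt(YAW,np.radians(75)); g=grasp_to_tcp(arc(EDGE,S,0),rr); print(p,o["t"])
im=ctrl.get_image("wrist"); cv2.imwrite("pics/wrist2.png",im[:,:,::-1])
W=ctrl.camera_params("wrist"); import pickle; pickle.dump(W,open("w2.pkl","wb"))
print(proj(W,[arc(EDGE,S,0),arc(EDGE,.21,0),arc(EDGE,.09,0)]).round(1))
p,r,o=pose(); show(rows(p,r,g-rr.apply([0,.04,0]),rr,2))
```

```text
[ 0.64933716 -0.23926856  0.24695166] 3.525
[[311.8 237.8]
 [310.9 183.7]
 [313.2 321.3]]
{"delta_pos": [[-0.0041, 0.0306, -0.0026], [-0.0044, 0.0306, -0.0024]], "dr": [[-0.21, -0.13, -0.55], [-0.21, -0.13, -0.55]]}
```

View pics/wrist2.png

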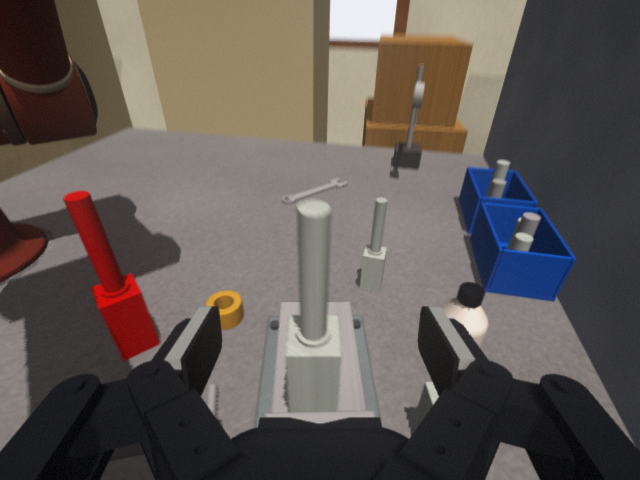

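Run:
```python
from fk import *
p,r,o=pose(); S=.17; print(p,o["t"],np.round(o["dq"],3))
W=ctrl.camera_params("wrist"); 
im=ctrl.get_image("wrist"); cv2.imwrite("pics/wrist3.png",cv2.resize(im[170:430,220:420],None,fx=2.3,fy=2.3)[:,:,::-1])
import pickle; pickle.dump(W,open("w2.pkl","wb"))
print({k:np.round(v,3) for k,v in W.items()})
print(proj(W,[arc(EDGE,S,0),arc(EDGE,.21,0),arc(EDGE,.09,0)]).round(1), W["eye"]-p, r.inv().apply(W["eye"]-p))
W1=pickle.load(open("w1.pkl","rb")); L=json.load(open("log.json")); p1,r1=FK(L[-1][0]); print(r1.inv().apply(np.array(W1["eye"])-p1))
print((r.inv()*R.from_rotvec(W["rotation"])).as_rotvec(),(r1.inv()*R.from_rotvec(W1["rotation"])).as_rotvec())
```

```text
[ 0.64955588 -0.23875648  0.23071076] 3.575 [-0.001 -0.001  0.257 -0.222 -0.111 -0.054]
{'fovy': np.float64(69.587), 'cx': np.float64(319.479), 'cy': np.float64(239.734), 'eye': array([ 0.671, -0.342,  0.341]), 'rotation': array([-2.129, -0.214,  0.121])}
[[311.8 237.8]
 [310.9 183.7]
 [313.2 321.3]] [ 0.02134144 -0.10370616  0.11063455] [-0.08197953 -0.1293436  -0.00013819]
[-0.07250559 -0.12667348  0.00089714]
[-1.44352081 -1.0378805  -1.44384689] [-1.45022226 -1.03497028 -1.42883014]
```

View pics/wrist3.png

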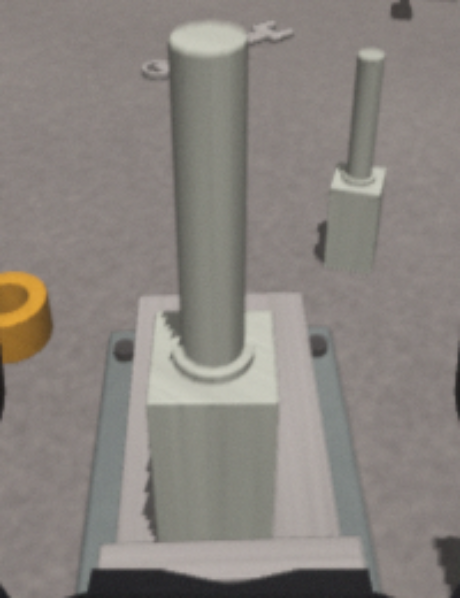

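```bash
cat > go.py <<'E'
from fk import *
import sys
# go.py back_mm n S
back=float(sys.argv[1])/1000;n=int(sys.argv[2]);S=float(sys.argv[3]) if len(sys.argv)>3 else .17
p,r,o=pose(); rr=tgt(YAW,np.radians(75)); g=grasp_to_tcp(arc(EDGE,S,0),rr)
t=g-rr.apply([0,back,0]); print(o["t"],"err tool",r.inv().apply(t-p).round(4),np.degrees((r.inv()*rr).as_rotvec()).round(2),"F",np.round(o["contact_force"],1)); show(rows(p,r,t,rr,n))
E
python3 go.py 30 3
```

```text
3.625 err tool [-0.0075  0.07   -0.0032] [-0.29 -0.4  -0.91] F [-0.8  1.5 -3.6]
{"delta_pos": [[-0.0025, 0.0233, -0.0011], [-0.0026, 0.0233, -0.001], [-0.0028, 0.0233, -0.001]], "dr": [[-0.1, -0.13, -0.3], [-0.1, -0.13, -0.3], [-0.1, -0.13, -0.3]]}
```

>>> servo_tool --delta_pos '[[-0.003, 0.023, -0.001], [-0.003, 0.023, -0.001], [-0.003, 0.023, -0.001], [0, 0, 0]]' --dr '[[-0.1, -0.1, -0.3], [-0.1, -0.1, -0.3], [-0.1, -0.1, -0.3], [0, 0, 0]]' --grip '[1, 1, 1, 1]'

```text
t: 4.12
tool_pos: [0.6301, -0.168, 0.2287]
tool_rot: [-0.377, 1.52, -0.047]
contact_force: [0.4, -1.0, 0.4]
opening: 0.0855
```

```bash
python3 go.py 0 3
python3 - <<'E'
from fk import *
im=ctrl.get_image("wrist"); cv2.imwrite("pics/wrist4.png",im[:,:,::-1])
im=ctrl.get_image("scene"); cv2.imwrite("pics/scene4.png",cv2.resize(im[200:420,180:420],None,fx=2.5,fy=2.5)[:,:,::-1])
E
```

```text
4.125 err tool [ 0.0072  0.03   -0.0003] [0.11 0.3  0.63] F [ 0.4 -1.   0.4]
{"delta_pos": [[0.0024, 0.01, -0.0001], [0.0024, 0.01, -0.0001], [0.0025, 0.01, -0.0001]], "dr": [[0.04, 0.1, 0.21], [0.04, 0.1, 0.21], [0.04, 0.1, 0.21]]}
```

View pics/wrist4.png

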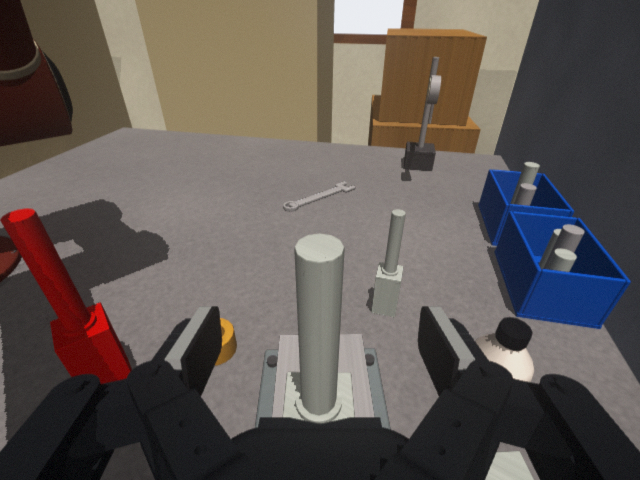

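View pics/scene4.png

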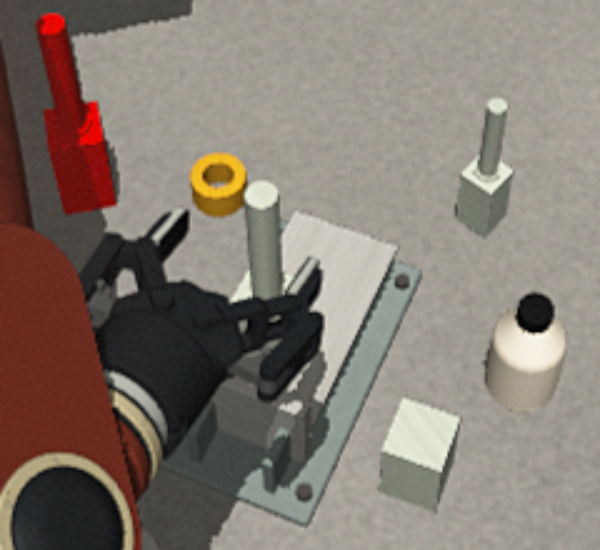

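>>> servo_tool --delta_pos '[[0.003, 0.01, 0], [0.003, 0.01, 0], [0.001, 0.01, 0], [0, 0, 0]]' --dr '[[0, 0.1, 0.2], [0, 0.1, 0.2], [0, 0.1, 0.2], [0, 0, 0]]' --grip '[1, 1, 1, 1]'

```text
t: 4.72
tool_pos: [0.6249, -0.1431, 0.2143]
tool_rot: [-0.368, 1.525, -0.044]
contact_force: [0.2, -1.3, -0.5]
opening: 0.0855
```

```bash
python3 go.py 0 2
python3 - <<'E'
from fk import *
im=ctrl.get_image("wrist"); cv2.imwrite("pics/wrist5.png",im[:,:,::-1])
E
python3 go.py 0 2
```

```text
4.725 err tool [ 0.0002  0.0016 -0.0005] [-0.09  0.08  0.18] F [ 0.2 -1.3 -0.5]
{"delta_pos": [[0.0001, 0.0008, -0.0002], [0.0001, 0.0008, -0.0002]], "dr": [[-0.05, 0.04, 0.09], [-0.05, 0.04, 0.09]]}
4.775 err tool [ 0.0003  0.002  -0.0005] [-0.11  0.09  0.2 ] F [ 0.4 -0.8 -1.1]
{"delta_pos": [[0.0001, 0.001, -0.0003], [0.0002, 0.001, -0.0003]], "dr": [[-0.06, 0.05, 0.1], [-0.06, 0.05, 0.1]]}
```

View pics/wrist5.png

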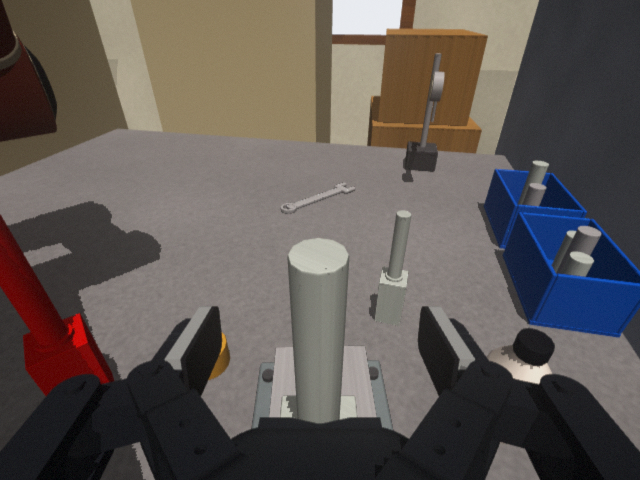

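>>> servo_tool --delta_pos '[[0, 0.001, 0], [0, 0.001, 0], [0, 0, 0], [0, 0, 0], [0, 0, 0]]' --dr '[[0, 0, 0], [0, 0, 0], [0, 0, 0], [0, 0, 0], [0, 0, 0]]' --grip '[0.5, 0.35, 0.3, 0.2, 0.2]' --grip_force 25

```text
t: 5.4
tool_pos: [0.6247, -0.1423, 0.2141]
tool_rot: [-0.368, 1.525, -0.045]
contact_force: [-0.5, -0.4, -0.6]
opening: 0.0211
```

```bash
python3 go.py 0 2
python3 - <<'E'
from fk import *
im=ctrl.get_image("wrist"); cv2.imwrite("pics/wrist6.png",im[:,:,::-1])
E
python3 go.py 0 2
```

```text
5.4 err tool [ 0.0002  0.0007 -0.0004] [-0.12  0.09  0.22] F [-0.5 -0.4 -0.6]
{"delta_pos": [[0.0001, 0.0004, -0.0002], [0.0001, 0.0004, -0.0002]], "dr": [[-0.06, 0.04, 0.11], [-0.06, 0.04, 0.11]]}
5.45 err tool [ 0.0003  0.0007 -0.0004] [-0.12  0.09  0.23] F [-0.3 -0.4  0.7]
{"delta_pos": [[0.0001, 0.0003, -0.0002], [0.0001, 0.0003, -0.0002]], "dr": [[-0.06, 0.04, 0.11], [-0.06, 0.04, 0.11]]}
```

View pics/wrist6.png

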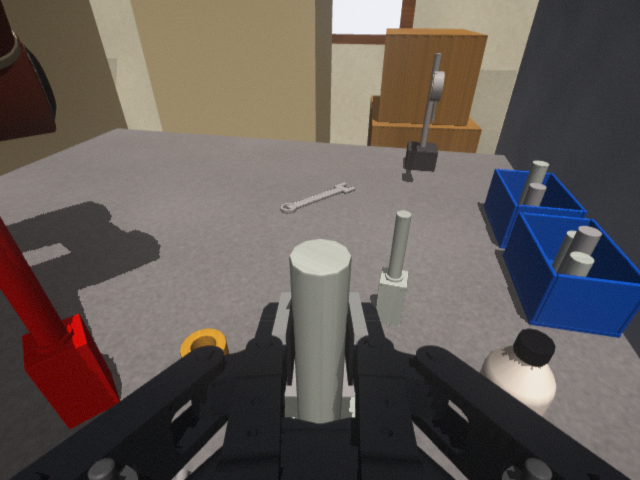

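```bash
cat > tip.py <<'E'
from fk import *
import sys
# tip.py step_deg n zoff_mm [init]
if "init" in sys.argv:
    p,r,o=pose(); json.dump([p.tolist(),r.as_rotvec().tolist()],open("tip0.json","w"))
p0,r0=json.load(open("tip0.json")); p0=np.array(p0); r0=R.from_rotvec(r0)
step=float(sys.argv[1]);n=int(sys.argv[2]);zo=float(sys.argv[3])/1000
ax=rz(YAW)@np.array([-1,0,0])
p,r,o=pose()
th=np.degrees((r*r0.inv()).as_rotvec()@ax)
def P(t):
    D=R.from_rotvec(ax*np.radians(t)); return EDGE+D.apply(p0-EDGE)+[0,0,zo], D*r0
pt,rt=P(th); e=p-pt
print("t",o["t"],"theta",th.round(2),"arc err stand xyz mm",(rz(YAW).T@e*1000).round(2),"rot err",np.degrees((r.inv()*rt).as_rotvec()).round(2),"F stand",(rz(YAW).T@np.array(o["contact_force"])).round(2),"M",np.round(o["wrist_torque"],2),"open",o["opening"])
out=[];pc,rc=p,r
for k in range(1,n+1):
    t=min(th+step*k,90); a,b=P(t); out.append((rc.inv().apply(a-pc),np.degrees((rc.inv()*b).as_rotvec()))); pc,rc=a,b
show(out)
E
python3 tip.py 2 4 0 init
```

```text
t 5.45 theta 0.0 arc err stand xyz mm [0. 0. 0.] rot err [0. 0. 0.] F stand [-0.37 -0.29  0.68] M [-0.43 -0.02  0.12] open 0.02084798611018741
{"delta_pos": [[-0.0021, 0.0056, -0.0], [-0.0021, 0.0056, -0.0], [-0.0021, 0.0056, -0.0], [-0.0021, 0.0056, -0.0]], "dr": [[-0.0, -0.0, -2.0], [-0.0, -0.0, -2.0], [-0.0, -0.0, -2.0], [-0.0, -0.0, -2.0]]}
```

>>> servo_tool --delta_pos '[[-0.0021, 0.0056, 0], [-0.0021, 0.0056, 0], [-0.0021, 0.0056, 0]]' --dr '[[0, 0, -2], [0, 0, -2], [0, 0, -2]]' --grip '[0.2, 0.2, 0.2]' --grip_force 25

```text
t: 5.82
tool_pos: [0.6209, -0.1242, 0.2148]
tool_rot: [-0.453, 1.504, -0.134]
contact_force: [-0.6, -0.6, -1.2]
opening: 0.0215
```

```bash
python3 tip.py 2 4 0
```

```text
t 5.825 theta 6.43 arc err stand xyz mm [ 0.03 -0.62 -0.27] rot err [-0.05 -0.05  0.  ] F stand [-0.74 -0.44 -1.23] M [-0.57 -0.02  0.04] open 0.021451987787479875
{"delta_pos": [[-0.0025, 0.0061, -0.0], [-0.0021, 0.0056, -0.0], [-0.0021, 0.0056, -0.0], [-0.0021, 0.0056, -0.0]], "dr": [[-0.05, -0.05, -2.0], [-0.0, -0.0, -2.0], [-0.0, -0.0, -2.0], [-0.0, -0.0, -2.0]]}
```

>>> servo_tool --delta_pos '[[-0.0024, 0.006, 0], [-0.0021, 0.0056, 0], [-0.0021, 0.0056, 0], [-0.0021, 0.0056, 0]]' --dr '[[0, 0, -2], [0, 0, -2], [0, 0, -2], [0, 0, -2]]' --grip '[0.2, 0.2, 0.2, 0.2]'

```text
t: 6.32
tool_pos: [0.6154, -0.0982, 0.2124]
tool_rot: [-0.567, 1.469, -0.253]
contact_force: [-0.0, -0.7, -1.0]
opening: 0.0211
```

```bash
python3 tip.py 2 5 0
python3 - <<'E'
from fk import *
im=ctrl.get_image("scene"); cv2.imwrite("pics/scene7.png",cv2.resize(im[200:420,180:420],None,fx=2.5,fy=2.5)[:,:,::-1])
E
python3 tip.py 2 5 0
```

```text
t 6.325 theta 15.1 arc err stand xyz mm [ 0.08  0.38 -0.49] rot err [-0.04 -0.09  0.  ] F stand [-0.19 -0.68 -1.04] M [-0.66 -0.16 -0.01] open 0.021055201289584487
{"delta_pos": [[-0.0023, 0.005, -0.0001], [-0.0021, 0.0056, -0.0], [-0.0021, 0.0056, -0.0], [-0.0021, 0.0056, -0.0], [-0.0021, 0.0056, -0.0]], "dr": [[-0.04, -0.09, -2.0], [-0.0, -0.0, -2.0], [-0.0, -0.0, -2.0], [-0.0, -0.0, -2.0], [-0.0, -0.0, -2.0]]}
t 6.375 theta 15.2 arc err stand xyz mm [ 0.27  0.81 -0.05] rot err [-0.01 -0.04  0.  ] F stand [ 0.96  0.82 -4.87] M [-0.8  -0.23 -0.06] open 0.021122181824038952
{"delta_pos": [[-0.0017, 0.0049, -0.0003], [-0.0021, 0.0056, -0.0], [-0.0021, 0.0056, -0.0], [-0.0021, 0.0056, -0.0], [-0.0021, 0.0056, -0.0]], "dr": [[-0.01, -0.04, -2.0], [-0.0, -0.0, -2.0], [-0.0, -0.0, -2.0], [-0.0, -0.0, -2.0], [-0.0, -0.0, -2.0]]}
```

View pics/scene7.png

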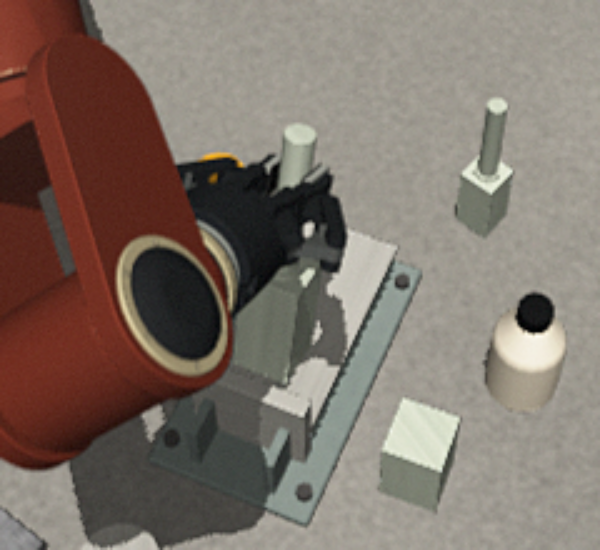

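>>> servo_tool --delta_pos '[[0, 0, 0], [0, 0, 0]]' --dr '[[0, 0, 0], [0, 0, 0]]' --grip '[0.2, 0.2]'

```text
t: 6.62
tool_pos: [0.6152, -0.0969, 0.2127]
tool_rot: [-0.569, 1.468, -0.252]
contact_force: [0.4, -0.6, -1.3]
opening: 0.0208
```

```bash
python3 tip.py 2 5 -1
```

```text
t 6.625 theta 15.16 arc err stand xyz mm [0.22 1.56 0.77] rot err [ 0.02 -0.03  0.  ] F stand [ 0.22 -0.68 -1.28] M [-0.52 -0.16 -0.03] open 0.020762014376344253
{"delta_pos": [[-0.0006, 0.0046, -0.0002], [-0.0021, 0.0056, -0.0], [-0.0021, 0.0056, -0.0], [-0.0021, 0.0056, -0.0], [-0.0021, 0.0056, -0.0]], "dr": [[0.01, -0.03, -2.0], [-0.0, -0.0, -2.0], [-0.0, -0.0, -2.0], [-0.0, -0.0, -2.0], [-0.0, -0.0, -2.0]]}
```

>>> servo_tool --delta_pos '[[-0.001, 0.0048, 0], [-0.0021, 0.0056, 0], [-0.0021, 0.0056, 0], [-0.0021, 0.0056, 0], [-0.0021, 0.0056, 0]]' --dr '[[0, 0, -2], [0, 0, -2], [0, 0, -2], [0, 0, -2], [0, 0, -2]]' --grip '[0.2, 0.2, 0.2, 0.2, 0.2]'

```text
t: 7.25
tool_pos: [0.6092, -0.0682, 0.2052]
tool_rot: [-0.705, 1.416, -0.396]
contact_force: [-0.6, 0.9, 0.0]
opening: 0.0211
```

```bash
python3 tip.py 2 5 -0.5
```

```text
t 7.25 theta 25.7 arc err stand xyz mm [0.3  0.59 0.62] rot err [-0.01  0.    0.  ] F stand [-0.45  0.99  0.  ] M [-0.24 -0.04  0.04] open 0.021081368266957126
{"delta_pos": [[-0.0012, 0.0055, -0.0003], [-0.0021, 0.0056, -0.0], [-0.0021, 0.0056, -0.0], [-0.0021, 0.0056, -0.0], [-0.0021, 0.0056, -0.0]], "dr": [[-0.01, -0.0, -2.0], [-0.0, -0.0, -2.0], [-0.0, -0.0, -2.0], [-0.0, -0.0, -2.0], [-0.0, -0.0, -2.0]]}
```

>>> servo_tool --delta_pos '[[-0.0012, 0.0055, -0.0003], [-0.0021, 0.0056, 0], [-0.0021, 0.0056, 0], [-0.0021, 0.0056, 0], [-0.0021, 0.0056, 0]]' --dr '[[0, 0, -2], [0, 0, -2], [0, 0, -2], [0, 0, -2], [0, 0, -2]]' --grip '[0.2, 0.2, 0.2, 0.2, 0.2]'

```text
t: 7.88
tool_pos: [0.603, -0.0399, 0.1919]
tool_rot: [-0.84, 1.353, -0.541]
contact_force: [-0.3, 1.8, 0.5]
opening: 0.0211
```

```bash
python3 tip.py 2 5 -0.5
```

```text
t 7.875 theta 36.36 arc err stand xyz mm [0.13 0.97 0.68] rot err [-0.04  0.06 -0.  ] F stand [0.12 1.84 0.49] M [ 0.03  0.08 -0.01] open 0.02113525630964706
{"delta_pos": [[-0.0009, 0.0055, -0.0001], [-0.0021, 0.0056, -0.0], [-0.0021, 0.0056, -0.0], [-0.0021, 0.0056, -0.0], [-0.0021, 0.0056, -0.0]], "dr": [[-0.04, 0.05, -2.0], [-0.0, -0.0, -2.0], [-0.0, -0.0, -2.0], [-0.0, -0.0, -2.0], [-0.0, -0.0, -2.0]]}
```

>>> servo_tool --delta_pos '[[-0.001, 0.0055, -0.0001], [-0.0021, 0.0056, 0], [-0.0021, 0.0056, 0], [-0.0021, 0.0056, 0], [-0.0021, 0.0056, 0]]' --dr '[[0, 0, -2], [0, 0, -2], [0, 0, -2], [0, 0, -2], [0, 0, -2]]' --grip '[0.2, 0.2, 0.2, 0.2, 0.2]'

```text
t: 8.5
tool_pos: [0.5976, -0.0145, 0.1735]
tool_rot: [-0.971, 1.282, -0.684]
contact_force: [-0.9, 3.5, 0.4]
opening: 0.0213
```

```bash
python3 tip.py 2 5 -0.5
python3 - <<'E'
from fk import *
im=ctrl.get_image("scene"); cv2.imwrite("pics/scene8.png",cv2.resize(im[200:420,180:420],None,fx=2.5,fy=2.5)[:,:,::-1])
E
python3 tip.py 2 5 -0.5
```

```text
t 8.5 theta 46.95 arc err stand xyz mm [0.17 1.41 0.56] rot err [-0.08  0.08 -0.  ] F stand [-0.14  3.65  0.38] M [0.24 0.18 0.04] open 0.021252246649214844
{"delta_pos": [[-0.0005, 0.0054, -0.0002], [-0.0021, 0.0056, -0.0], [-0.0021, 0.0056, -0.0], [-0.0021, 0.0056, -0.0], [-0.0021, 0.0056, -0.0]], "dr": [[-0.08, 0.07, -2.0], [-0.0, -0.0, -2.0], [-0.0, -0.0, -2.0], [-0.0, -0.0, -2.0], [-0.0, -0.0, -2.0]]}
t 8.55 theta 46.99 arc err stand xyz mm [-0.02  2.18  0.25] rot err [-0.03  0.13 -0.  ] F stand [ 0.76  1.91 -1.34] M [ 0.01 -0.02  0.03] open 0.02115968622763386
{"delta_pos": [[-0.0, 0.0048, 0.0], [-0.0021, 0.0056, -0.0], [-0.0021, 0.0056, -0.0], [-0.0021, 0.0056, -0.0], [-0.0021, 0.0056, -0.0]], "dr": [[-0.03, 0.12, -2.0], [-0.0, -0.0, -2.0], [-0.0, -0.0, -2.0], [-0.0, -0.0, -2.0], [-0.0, -0.0, -2.0]]}
```

View pics/scene8.png

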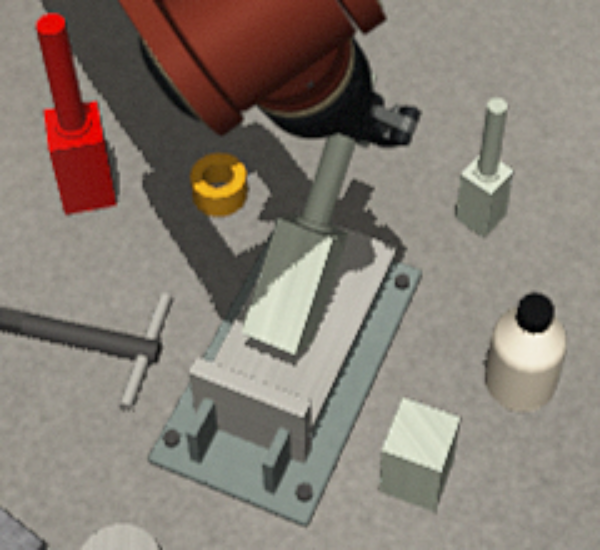

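>>> servo_tool --delta_pos '[[-0.0002, 0.0048, 0], [-0.0021, 0.0052, 0], [-0.0021, 0.0054, 0], [-0.0021, 0.0054, 0], [-0.0021, 0.0054, 0]]' --dr '[[0, 0.1, -2], [0, 0, -2], [0, 0, -2], [0, 0, -2], [0, 0, -2]]' --grip '[0.2, 0.2, 0.2, 0.2, 0.2]'

```text
t: 9.18
tool_pos: [0.5933, 0.0065, 0.1517]
tool_rot: [-1.097, 1.203, -0.824]
contact_force: [-1.1, 3.7, 0.5]
opening: 0.0209
```

```bash
python3 tip.py 2 5 -0.5
```

```text
t 9.175 theta 57.41 arc err stand xyz mm [0.33 1.31 1.15] rot err [-0.09 -0.    0.  ] F stand [-0.32  3.81  0.46] M [ 0.48  0.18 -0.  ] open 0.02094255739772952
{"delta_pos": [[-0.0005, 0.0063, -0.0004], [-0.0021, 0.0056, -0.0], [-0.0021, 0.0056, -0.0], [-0.0021, 0.0056, -0.0], [-0.0021, 0.0056, -0.0]], "dr": [[-0.09, -0.01, -2.0], [-0.0, -0.0, -2.0], [-0.0, -0.0, -2.0], [-0.0, -0.0, -2.0], [-0.0, -0.0, -2.0]]}
```

>>> servo_tool --delta_pos '[[-0.0006, 0.0062, -0.0003], [-0.0021, 0.0056, 0], [-0.0021, 0.0056, 0], [-0.0021, 0.0056, 0], [-0.0021, 0.0056, 0]]' --dr '[[0, 0, -2], [0, 0, -2], [0, 0, -2], [0, 0, -2], [0, 0, -2]]' --grip '[0.2, 0.2, 0.2, 0.2, 0.2]'

```text
t: 9.8
tool_pos: [0.5898, 0.0232, 0.1241]
tool_rot: [-1.221, 1.112, -0.966]
contact_force: [-0.6, 3.4, -0.5]
opening: 0.0211
```

```bash
python3 tip.py 2 5 -0.5
```

```text
t 9.8 theta 68.03 arc err stand xyz mm [ 0.36  1.19 -0.11] rot err [-0.16 -0.01  0.  ] F stand [ 0.15  3.41 -0.53] M [0.44 0.19 0.02] open 0.02105923088040438
{"delta_pos": [[-0.0009, 0.0053, -0.0004], [-0.0021, 0.0056, -0.0], [-0.0021, 0.0056, -0.0], [-0.0021, 0.0056, -0.0], [-0.0021, 0.0056, -0.0]], "dr": [[-0.17, -0.02, -2.0], [-0.0, -0.0, -2.0], [-0.0, -0.0, -2.0], [-0.0, -0.0, -2.0], [-0.0, -0.0, -2.0]]}
```

>>> servo_tool --delta_pos '[[-0.001, 0.0053, -0.0004], [-0.0021, 0.0056, 0], [-0.0021, 0.0056, 0], [-0.0021, 0.0056, 0], [-0.0021, 0.0056, 0]]' --dr '[[-0.1, 0, -2], [0, 0, -2], [0, 0, -2], [0, 0, -2], [0, 0, -2]]' --grip '[0.2, 0.2, 0.2, 0.2, 0.2]'

```text
t: 10.42
tool_pos: [0.5872, 0.0344, 0.0944]
tool_rot: [-1.343, 1.01, -1.105]
contact_force: [0.4, 2.9, -1.6]
opening: 0.0208
```

```bash
python3 tip.py 1.5 5 -0.5
python3 - <<'E'
from fk import *
im=ctrl.get_image("scene"); cv2.imwrite("pics/scene9.png",cv2.resize(im[200:420,180:420],None,fx=2.5,fy=2.5)[:,:,::-1])
E
python3 tip.py 1.5 5 -0.5
```

```text
t 10.425 theta 78.73 arc err stand xyz mm [ 0.19  0.41 -0.55] rot err [-0.14 -0.01  0.  ] F stand [ 1.04  2.75 -1.61] M [ 0.53  0.14 -0.04] open 0.020830287656704794
{"delta_pos": [[-0.0011, 0.0036, -0.0002], [-0.0016, 0.0042, -0.0], [-0.0016, 0.0042, -0.0], [-0.0016, 0.0042, -0.0], [-0.0016, 0.0042, -0.0]], "dr": [[-0.14, -0.02, -1.5], [-0.0, -0.0, -1.5], [-0.0, -0.0, -1.5], [-0.0, -0.0, -1.5], [-0.0, -0.0, -1.5]]}
t 10.475 theta 78.77 arc err stand xyz mm [-0.48  0.97 -1.59] rot err [-0.05  0.06 -0.  ] F stand [-0.09  0.89 -3.48] M [ 0.19 -0.04  0.07] open 0.021232039584994904
{"delta_pos": [[-0.0005, 0.0027, 0.0005], [-0.0016, 0.0042, -0.0], [-0.0016, 0.0042, -0.0], [-0.0016, 0.0042, -0.0], [-0.0016, 0.0042, -0.0]], "dr": [[-0.05, 0.05, -1.5], [-0.0, -0.0, -1.5], [-0.0, -0.0, -1.5], [-0.0, -0.0, -1.5], [-0.0, -0.0, -1.5]]}
```

View pics/scene9.png

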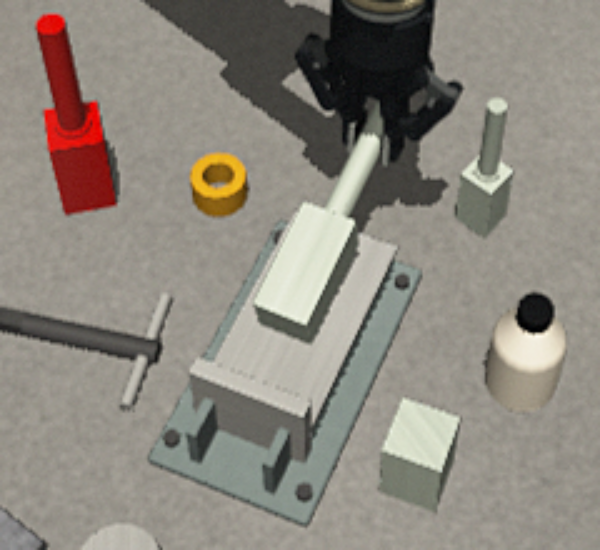

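>>> servo_tool --delta_pos '[[-0.0007, 0.003, 0.0003], [-0.0016, 0.0042, 0], [-0.0016, 0.0042, 0], [-0.0016, 0.0042, 0], [-0.0016, 0.0042, 0]]' --dr '[[0, 0, -1.5], [0, 0, -1.5], [0, 0, -1.5], [0, 0, -1.5], [0, 0, -1.5]]' --grip '[0.2, 0.2, 0.2, 0.2, 0.2]'

```text
t: 11.1
tool_pos: [0.5862, 0.0392, 0.0713]
tool_rot: [-1.432, 0.927, -1.209]
contact_force: [-0.4, 2.6, -1.8]
opening: 0.0215
```

```bash
python3 tip.py 1 4 -0.5
```

```text
t 11.1 theta 86.78 arc err stand xyz mm [ 0.16 -0.09 -0.48] rot err [-0.13 -0.02  0.  ] F stand [ 0.16  2.63 -1.79] M [ 0.58  0.17 -0.01] open 0.02145427191033429
{"delta_pos": [[-0.001, 0.0023, -0.0002], [-0.0011, 0.0028, -0.0], [-0.0011, 0.0028, -0.0], [-0.0002, 0.0006, -0.0]], "dr": [[-0.13, -0.02, -1.0], [-0.0, -0.0, -1.0], [-0.0, -0.0, -1.0], [-0.0, -0.0, -0.22]]}
```

>>> servo_tool --delta_pos '[[-0.001, 0.0024, -0.0002], [-0.001, 0.0028, 0], [0, 0, 0]]' --dr '[[0, 0, -1], [0, 0, -1], [0, 0, 0]]' --grip '[0.2, 0.2, 0.2]'

```text
t: 11.48
tool_pos: [0.5857, 0.0401, 0.0647]
tool_rot: [-1.456, 0.903, -1.236]
contact_force: [0.0, 1.9, -2.3]
opening: 0.021
```

```bash
python3 tip.py 0.5 3 -0.5
python3 - <<'E'
from fk import *
im=ctrl.get_image("scene"); cv2.imwrite("pics/scene10.png",cv2.resize(im[240:360,240:380],None,fx=5,fy=5,interpolation=cv2.INTER_CUBIC)[:,:,::-1])
E
python3 tip.py 0.5 3 -0.5
```

```text
t 11.475 theta 88.98 arc err stand xyz mm [-0.17 -0.08 -0.57] rot err [-0.11  0.03  0.  ] F stand [ 0.41  1.88 -2.27] M [0.49 0.17 0.05] open 0.021022807564604278
{"delta_pos": [[-0.0005, 0.0008, 0.0002], [-0.0005, 0.0014, -0.0], [-0.0, 0.0001, -0.0]], "dr": [[-0.11, 0.03, -0.5], [-0.0, -0.0, -0.5], [-0.0, -0.0, -0.02]]}
t 11.525 theta 88.96 arc err stand xyz mm [-0.06 -0.13 -0.41] rot err [-0.12  0.01  0.  ] F stand [-0.28  2.35 -1.9 ] M [ 0.48  0.14 -0.  ] open 0.021313944069999403
{"delta_pos": [[-0.0006, 0.001, 0.0001], [-0.0005, 0.0014, -0.0], [-0.0, 0.0001, -0.0]], "dr": [[-0.12, 0.01, -0.5], [-0.0, -0.0, -0.5], [-0.0, -0.0, -0.04]]}
```

View pics/scene10.png

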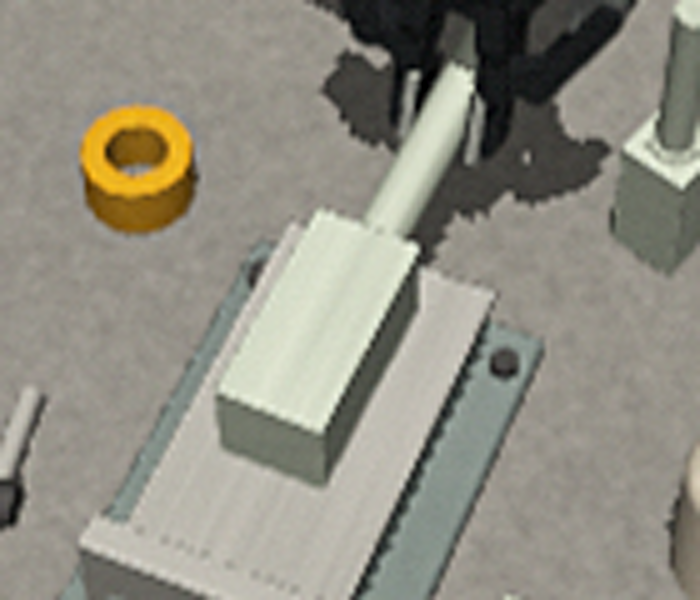

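>>> servo_tool --delta_pos '[[-0.0006, 0.001, 0.0001], [-0.0005, 0.0014, 0], [-0.0003, 0.0008, 0], [0, 0, 0]]' --dr '[[0, 0, -0.5], [0, 0, -0.5], [0, 0, -0.3], [0, 0, 0]]' --grip '[0.2, 0.2, 0.2, 0.2]'

```text
t: 12.02
tool_pos: [0.5862, 0.0402, 0.0622]
tool_rot: [-1.469, 0.888, -1.256]
contact_force: [-0.2, 1.3, -0.6]
opening: 0.021
```

```bash
python3 tip.py 0.5 3 -0.5
python3 - <<'E'
from fk import *
for i in range(3): im=ctrl.get_image("wrist")
cv2.imwrite("pics/wrist11.png",im[:,:,::-1])
o=ctrl.get_obs();print(np.round(o["contact_force"],2),np.round(o["wrist_torque"],2))
E
python3 tip.py 0.5 3 -0.5
```

```text
t 12.025 theta 90.36 arc err stand xyz mm [ 0.41 -0.56  0.97] rot err [-0.15 -0.08  0.  ] F stand [ 0.03  1.28 -0.57] M [ 0.51  0.16 -0.01] open 0.02103463935500494
{"delta_pos": [[-0.0004, -0.0002, -0.0004], [0.0, 0.0, 0.0], [0.0, 0.0, 0.0]], "dr": [[-0.15, -0.08, 0.36], [0.0, 0.0, 0.0], [0.0, 0.0, 0.0]]}
[-1.48  2.18 -0.96] [ 0.51  0.24 -0.09]
t 12.175 theta 90.34 arc err stand xyz mm [ 0.4  -0.55  0.9 ] rot err [-0.16 -0.08  0.  ] F stand [-1.    2.44 -0.96] M [ 0.51  0.24 -0.09] open 0.020978079203360093
{"delta_pos": [[-0.0004, -0.0002, -0.0004], [0.0, 0.0, 0.0], [0.0, 0.0, 0.0]], "dr": [[-0.16, -0.08, 0.34], [0.0, 0.0, 0.0], [0.0, 0.0, 0.0]]}
```

View pics/wrist11.png

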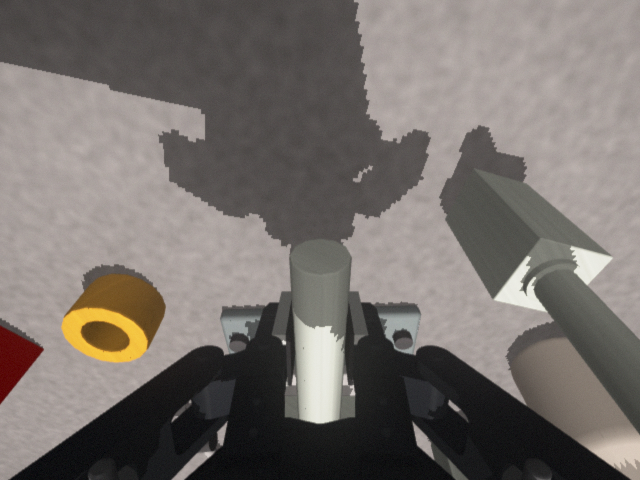

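>>> servo_tool --delta_pos '[[0, 0, 0], [0, 0, 0], [0, 0, 0], [0, 0, 0]]' --dr '[[0, 0, 0], [0, 0, 0], [0, 0, 0], [0, 0, 0]]' --grip '[0.3, 0.36, 0.42, 0.45]' --grip_force 20

```text
t: 12.68
tool_pos: [0.588, 0.0389, 0.064]
tool_rot: [-1.468, 0.884, -1.26]
contact_force: [-0.1, 0.6, 0.6]
opening: 0.0383
```

Run:
```python
from fk import *
im=ctrl.get_image("scene"); cv2.imwrite("pics/scene12.png",cv2.resize(im[240:360,240:380],None,fx=5,fy=5,interpolation=cv2.INTER_CUBIC)[:,:,::-1])
for i in range(1): im=ctrl.get_image("wrist")
cv2.imwrite("pics/wrist12.png",im[:,:,::-1])
p,r,o=pose();print(p,np.round(o["contact_force"],2),np.round(o["wrist_torque"],2),o["opening"])
t=p-r.apply([0,.09,0]); show(rows(p,r,t,r,3))
```

```text
[0.58791629 0.03889342 0.06389373] [-0.04 -0.04  0.83] [ 0.11 -0.01 -0.04] 0.038090227103185416
{"delta_pos": [[0.0, -0.03, 0.0], [-0.0, -0.03, -0.0], [0.0, -0.03, 0.0]], "dr": [[0.0, 0.0, 0.0], [0.0, 0.0, 0.0], [0.0, 0.0, 0.0]]}
```

View pics/scene12.png

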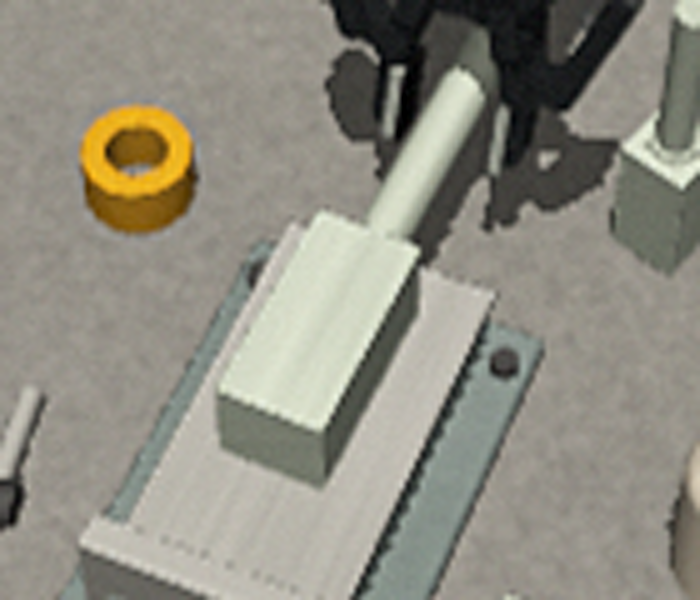

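View pics/wrist12.png

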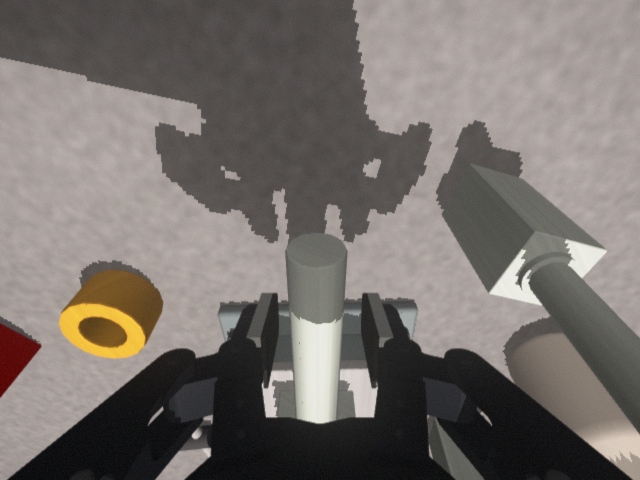

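>>> servo_tool --delta_pos '[[0, -0.025, 0], [0, -0.03, 0], [0, -0.035, 0], [0, -0.01, 0]]' --dr '[[0, 0, 0], [0, 0, 0], [0, 0, 0], [0, 0, 0]]' --grip '[0.45, 0.45, 0.45, 0.45]'

```text
t: 13.28
tool_pos: [0.5801, 0.0655, 0.1606]
tool_rot: [-1.472, 0.887, -1.257]
contact_force: [0.1, -1.0, 0.1]
opening: 0.0382
```

Run:
```python
from fk import *
import pickle
p,r,o=pose();print(p,o["t"])
im=ctrl.get_image("top"); cv2.imwrite("pics/top13.png",cv2.resize(im[150:280,270:440],None,fx=4.6,fy=4.6,interpolation=cv2.INTER_CUBIC)[:,:,::-1])
im=ctrl.get_image("scene"); cv2.imwrite("pics/scene13.png",cv2.resize(im[235:365,240:390],None,fx=5,fy=4.6,interpolation=cv2.INTER_CUBIC)[:,:,::-1])
p=ctrl.camera_params("wrist");im=ctrl.get_image("wrist"); cv2.imwrite("pics/wrist13.png",im[:,:,::-1]); pickle.dump(p,open("w3.pkl","wb"))
```

```text
[0.58011293 0.06548823 0.16060327] 13.275
```

View pics/top13.png

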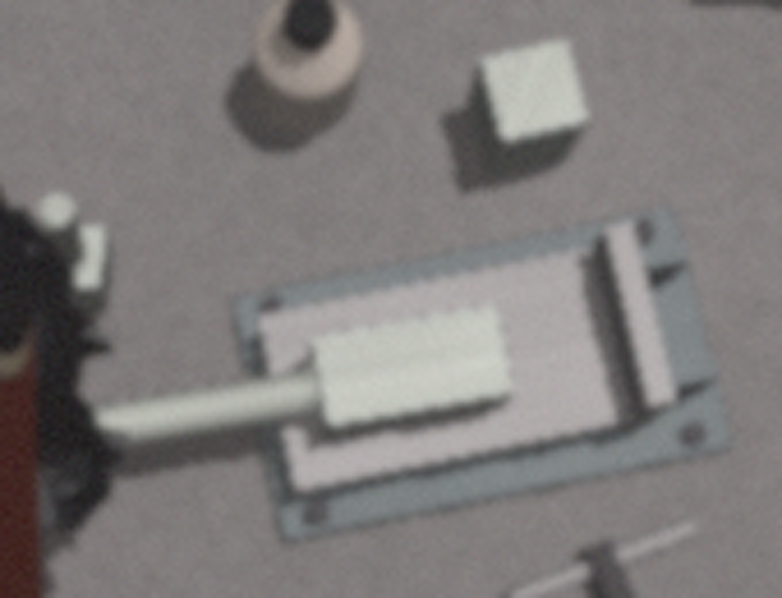

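View pics/scene13.png

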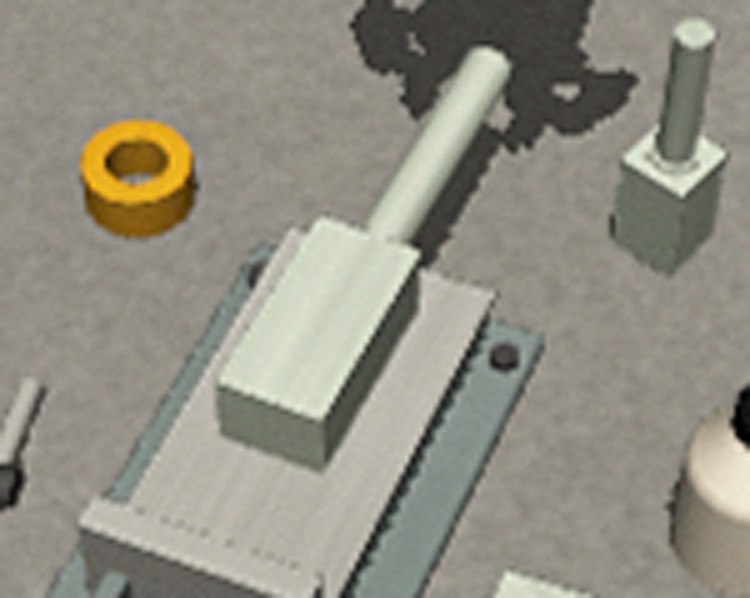

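View pics/wrist13.png

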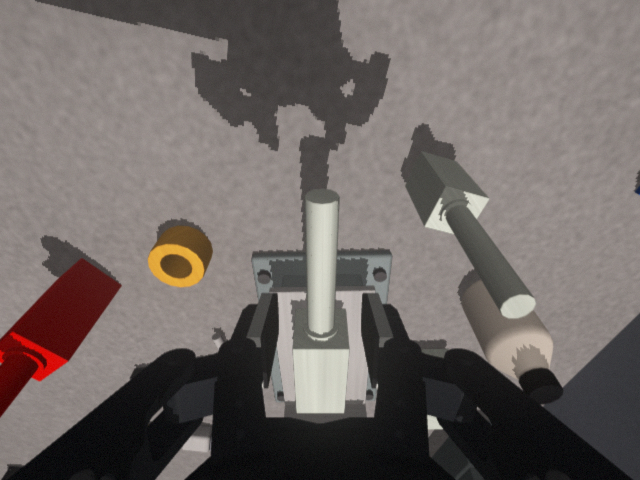

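```bash
cat > fitl.py <<'E'
import io,contextlib
with contextlib.redirect_stdout(io.StringIO()):
    exec(open("fit2.py").read())
t=lambda u,v:(270+u/4.6,150+v/4.6); s=lambda u,v:(240+u/5,235+v/4.6)
lt=[(T,(h,0,.089),t(497,308)),(T,(-h,0,.089),t(510,395)),(T,(h,.09,.089),t(313,343)),(T,(-h,.09,.089),t(328,425))]
ls=[(S,(h,.09,.089),s(420,250)),(S,(-h,.09,.089),s(320,218)),(S,(-h,0,.089),s(218,385)),(S,(h,0,.089),s(322,415)),(S,(h,0,.045),s(322,468))]
for A in (fit(lt,[.6,-.12,.2],"T"),fit(ls,[.6,-.12,.2],"S"),fit(lt+ls,[.6,-.12,.2],"all")):
  l=rz(a[2]).T@np.array([*(A[:2]-a[:2]),0]); print("in stand",l.round(4),"gap",l[1]+.085,"dyaw",np.degrees(A[2]-a[2]), "end",place(A,(0,.21,0.067)).round(4))
print(a)
E
python3 fitl.py
```

```text
T [ 0.6172 -0.1248  0.1992]
[[-0.1, -0.3], [1.0, 0.3], [-0.5, -1.0], [-0.2, 0.8]]
S [ 0.6227 -0.1227  0.2138]
[[0.3, -0.2], [-0.4, -1.0], [-0.6, -1.1], [0.2, 0.9], [0.4, 1.6]]
all [ 0.6212 -0.1232  0.2159]
[[-0.9, -2.1], [0.4, -1.6], [-1.2, -2.1], [-0.6, -0.4], [-0.5, -0.5], [-1.3, -1.2], [-1.4, -1.3], [-0.6, 0.7], [-0.4, 1.3]]
in stand [-0.0067 -0.0221  0.    ] gap 0.06292942939778956 dyaw -1.4871504960247866 end [[0.5756 0.081  0.067 ]]
in stand [-0.0008 -0.0213  0.    ] gap 0.0637234093820573 dyaw -0.6539439091078 end [[0.5781 0.0825 0.067 ]]
in stand [-0.0023 -0.0214  0.    ] gap 0.06355323611874747 dyaw -0.5342041429152428 end [[0.5763 0.0819 0.067 ]]
[ 0.61872925 -0.10180847  0.2251861 ]
```

Run:
```python
from h import *
T=ctrl.camera_params("top");S=ctrl.camera_params("scene")
f=lambda X:np.r_[proj(T,X)[0]-(282.4,195.7),proj(S,X)[0]-(378.6,242.2)]
X=least_squares(f,[.65,.09,.12]).x; print(X,f(X)); A=np.array([.6187,-.1018,0]); print(rz(.225).T@(X-A)); print(unp(S,(240+667/5,235+272/4.6),0))
print(rz(.225).T@(np.array([.5765,.082,0])-A))
```

```text
[0.66650847 0.08658528 0.14701795] [-0.52251868 -0.60943999 -0.72195227  0.18105382]
[0.08863336 0.17297048 0.14701795]
[0.68066928 0.07251901 0.        ]
[-1.29361958e-04  1.88582245e-01  0.00000000e+00]
```

```bash
cat > to.py <<'E'
from fk import *
import sys
# to.py sx sy z n : target TCP in stand xy, tool down
A=np.array([.6187,-.1018,0]);Y=.222
sx,sy,z,n=map(float,sys.argv[1:5]); p,r,o=pose(); rr=tgt(Y,0); t=A+rz(Y)@np.array([sx,sy,z])
print("t",o["t"],"stand pos",(rz(Y).T@(p-A)).round(4),"F",(rz(Y).T@np.array(o["contact_force"])).round(2),"open",round(o["opening"],4),"rot",np.degrees((r.inv()*rr).as_rotvec()).round(2)); show(rows(p,r,t,rr,int(n)))
E
python3 to.py 0 .225 .16 3
```

```text
t 13.425 stand pos [-0.0024  0.1715  0.1574] F [ 0.01 -1.3  -0.38] open 0.0388 rot [ 0.15 -0.64 15.69]
{"delta_pos": [[-0.0169, -0.0057, 0.0006], [-0.0174, -0.0041, 0.0007], [-0.0177, -0.0025, 0.0007]], "dr": [[0.05, -0.21, 5.23], [0.05, -0.21, 5.23], [0.05, -0.21, 5.23]]}
```

>>> servo_tool --delta_pos '[[-0.017, -0.006, 0.001], [-0.017, -0.004, 0.001], [-0.018, -0.002, 0.001], [0, 0, 0]]' --dr '[[0, -0.2, 5.2], [0, -0.2, 5.2], [0, -0.2, 5.2], [0, 0, 0]]' --grip '[0.3, 0, 0, 0]'

```text
t: 13.92
tool_pos: [0.5656, 0.1176, 0.1506]
tool_rot: [-1.314, 1.061, -1.034]
contact_force: [0.3, -0.1, 0.3]
opening: -0.0001
```

```bash
python3 to.py 0 .225 .063 4
```

```text
t 13.925 stand pos [-0.0035  0.2257  0.1506] F [ 0.24 -0.19  0.26] open -0.0001 rot [ 0.95 -0.14 -0.43]
{"delta_pos": [[0.0003, 0.0219, 0.0012], [0.0003, 0.0219, 0.0011], [0.0003, 0.0219, 0.0011], [0.0002, 0.0219, 0.001]], "dr": [[0.24, -0.04, -0.11], [0.24, -0.04, -0.11], [0.24, -0.04, -0.11], [0.24, -0.04, -0.11]]}
```

>>> servo_tool --delta_pos '[[0, 0.022, 0.001], [0, 0.022, 0.001], [0, 0.022, 0.001], [0, 0.018, 0], [0, 0, 0]]' --dr '[[0.2, 0, -0.1], [0.2, 0, -0.1], [0.2, 0, -0.1], [0.2, 0, -0.1], [0, 0, 0]]' --grip '[0, 0, 0, 0, 0]'

```text
t: 14.55
tool_pos: [0.5638, 0.115, 0.0573]
tool_rot: [-1.32, 1.051, -1.047]
contact_force: [0.5, 0.2, -0.7]
opening: -0.0002
```

```bash
python3 to.py 0 .205 .063 2;python3 - <<'E'
from fk import *
im=ctrl.get_image("scene"); cv2.imwrite("pics/scene14.png",cv2.resize(im[200:365,240:420],None,fx=4,fy=3.6,interpolation=cv2.INTER_CUBIC)[:,:,::-1])
im=ctrl.get_image("wrist"); cv2.imwrite("pics/wrist14.png",im[:,:,::-1])
E
python3 to.py 0 .205 .063 2
```

```text
t 14.55 stand pos [-0.0058  0.2236  0.0573] F [ 0.57  0.07 -0.67] open -0.0002 rot [ 0.72 -0.19  0.43]
{"delta_pos": [[0.0093, -0.0028, 0.0029], [0.0093, -0.0028, 0.0029]], "dr": [[0.36, -0.09, 0.21], [0.36, -0.09, 0.21]]}
t 14.65 stand pos [-0.0041  0.2235  0.0597] F [ 0.1  -0.46 -0.09] open 0.0001 rot [ 0.48 -0.19  0.43]
{"delta_pos": [[0.0092, -0.0016, 0.0021], [0.0092, -0.0016, 0.0021]], "dr": [[0.24, -0.09, 0.22], [0.24, -0.09, 0.22]]}
```

View pics/scene14.png

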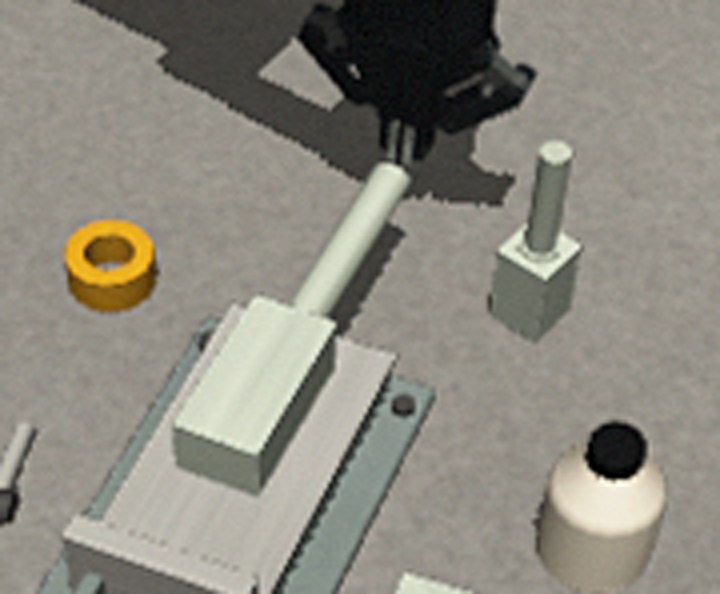

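View pics/wrist14.png

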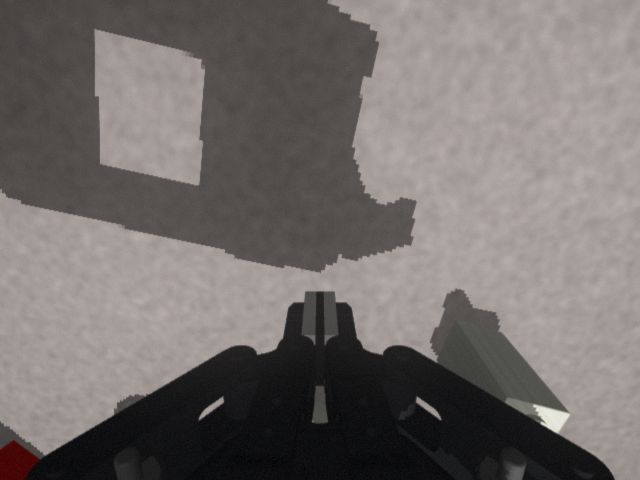

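Run:
```python
from h import *
S=ctrl.camera_params("scene");A=np.array([.6187,-.1018,0])
for z in (.09,.11,.13,.15):print(z,(rz(.222).T@(unp(S,(240+533/4,200+75/3.6),z)-A)).round(3),(rz(.222).T@(unp(S,(240+303/4,200+25/3.6),z)-A)).round(3))
```

```text
0.09 [0.048 0.272 0.09 ] [-0.08  0.26  0.09]
0.11 [0.053 0.255 0.11 ] [-0.072  0.242  0.11 ]
0.13 [0.057 0.237 0.13 ] [-0.065  0.225  0.13 ]
0.15 [0.062 0.219 0.15 ] [-0.058  0.207  0.15 ]
```

>>> servo_tool --delta_pos '[[0.008, -0.001, 0.002], [0.008, -0.001, 0.001], [0.006, 0, 0], [0.006, 0, 0]]' --dr '[[0.2, 0, 0.2], [0.2, 0, 0.2], [0, 0, 0], [0, 0, 0]]' --grip '[0, 0, 0, 0]'

```text
t: 15.15
tool_pos: [0.577, 0.0874, 0.0649]
tool_rot: [-1.301, 1.044, -1.048]
contact_force: [-1.8, 3.8, -1.0]
opening: -0.0003
```

```bash
python3 to.py -.002 .165 .063 5
```

```text
t 15.15 stand pos [0.001  0.1937 0.0649] F [-0.95  4.08 -1.03] open -0.0003 rot [-0.23 -0.21 -0.  ]
{"delta_pos": [[0.0057, 0.0004, -0.0006], [0.0057, 0.0004, -0.0006], [0.0057, 0.0004, -0.0006], [0.0057, 0.0004, -0.0006], [0.0057, 0.0004, -0.0006]], "dr": [[-0.05, -0.04, -0.0], [-0.05, -0.04, -0.0], [-0.05, -0.04, -0.0], [-0.05, -0.04, -0.0], [-0.05, -0.04, -0.0]]}
```

>>> servo_tool --delta_pos '[[0.006, 0.0006, -0.0006], [0.006, 0.0004, -0.0006], [0.006, 0.0004, -0.0006], [0.006, 0, 0], [0.006, 0, 0]]' --dr '[[0, 0, 0], [0, 0, 0], [0, 0, 0], [0, 0, 0], [0, 0, 0]]' --grip '[0, 0, 0, 0, 0]'

```text
t: 15.78
tool_pos: [0.5817, 0.0616, 0.065]
tool_rot: [-1.292, 1.05, -1.041]
contact_force: [-0.9, 4.4, 1.8]
opening: 0.0001
```

```bash
python3 to.py -.002 .145 .063 3;python3 - <<'E'
from fk import *
im=ctrl.get_image("scene"); cv2.imwrite("pics/scene15.png",cv2.resize(im[200:385,240:420],None,fx=4,fy=3.2,interpolation=cv2.INTER_CUBIC)[:,:,::-1])
im=ctrl.get_image("top"); cv2.imwrite("pics/top15.png",cv2.resize(im[150:280,270:440],None,fx=4.6,fy=4.6,interpolation=cv2.INTER_CUBIC)[:,:,::-1])
E
python3 to.py -.002 .145 .063 3
```

```text
t 15.775 stand pos [-1.000e-04  1.675e-01  6.500e-02] F [0.14 4.51 1.76] open 0.0001 rot [-0.35 -0.23 -0.68]
{"delta_pos": [[0.0075, 0.0006, -0.0006], [0.0075, 0.0006, -0.0006], [0.0075, 0.0006, -0.0006]], "dr": [[-0.12, -0.08, -0.23], [-0.12, -0.08, -0.23], [-0.12, -0.08, -0.23]]}
t 15.875 stand pos [-1.000e-04  1.667e-01  6.500e-02] F [-0.29  3.66  0.26] open 0.0003 rot [-0.35 -0.25 -0.59]
{"delta_pos": [[0.0073, 0.0006, -0.0006], [0.0073, 0.0006, -0.0006], [0.0073, 0.0006, -0.0006]], "dr": [[-0.12, -0.08, -0.2], [-0.12, -0.08, -0.2], [-0.12, -0.08, -0.2]]}
```

View pics/scene15.png

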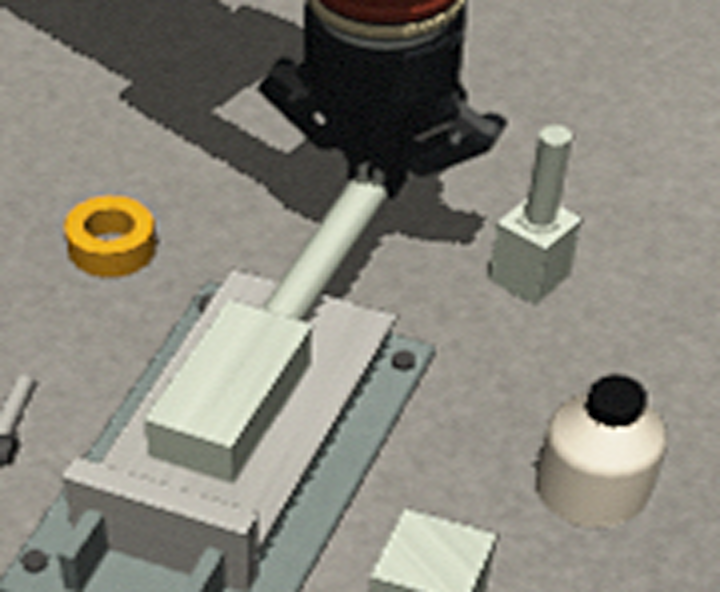

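View pics/top15.png

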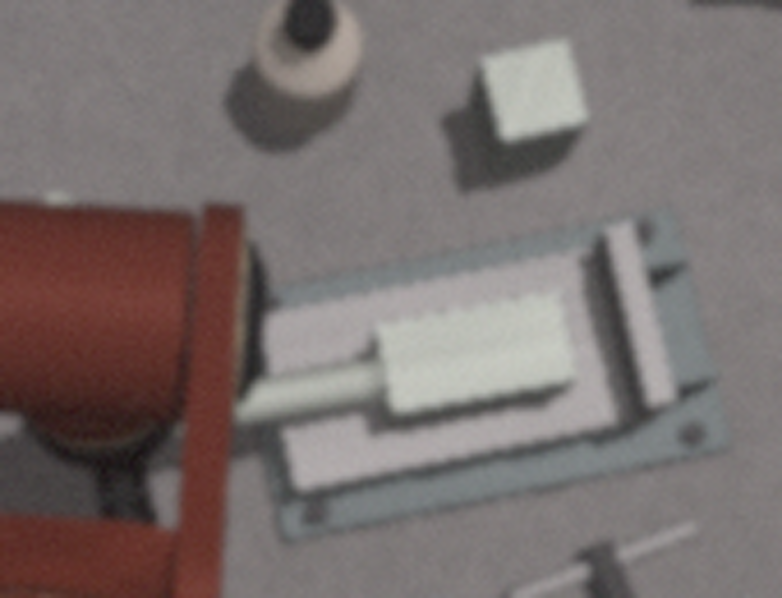

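>>> servo_tool --delta_pos '[[0.006, 0.0006, -0.0004], [0.006, 0.0004, -0.0004], [0.006, 0.0003, 0], [0.006, 0, 0]]' --dr '[[0, 0, -0.2], [0, 0, -0.2], [0, 0, -0.2], [0, 0, 0]]' --grip '[0, 0, 0, 0]'

```text
t: 16.38
tool_pos: [0.5865, 0.041, 0.065]
tool_rot: [-1.293, 1.046, -1.045]
contact_force: [-0.4, 5.8, 0.1]
opening: -0.0
```

```bash
python3 to.py -.002 .137 .063 3
```

```text
t 16.375 stand pos [-0.      0.1464  0.065 ] F [0.88 5.77 0.09] open -0.0 rot [-0.46 -0.21 -0.43]
{"delta_pos": [[0.0031, 0.0006, -0.0007], [0.0031, 0.0006, -0.0007], [0.0031, 0.0006, -0.0007]], "dr": [[-0.15, -0.07, -0.14], [-0.15, -0.07, -0.14], [-0.15, -0.07, -0.14]]}
```

>>> servo_tool --delta_pos '[[0.004, 0.0006, -0.0004], [0.004, 0.0004, -0.0004], [0.003, 0, 0]]' --dr '[[0, 0, -0.1], [0, 0, -0.1], [0, 0, 0]]' --grip '[0, 0, 0]'

```text
t: 16.75
tool_pos: [0.5881, 0.0326, 0.0649]
tool_rot: [-1.291, 1.046, -1.043]
contact_force: [-1.5, 6.3, 2.3]
opening: 0.0001
```

```bash
python3 to.py -.002 .134 .063 3
```

```text
t 16.75 stand pos [-0.0002  0.1379  0.0649] F [-0.1   6.46  2.32] open 0.0001 rot [-0.53 -0.21 -0.54]
{"delta_pos": [[0.0013, 0.0006, -0.0006], [0.0013, 0.0006, -0.0006], [0.0013, 0.0006, -0.0006]], "dr": [[-0.18, -0.07, -0.18], [-0.18, -0.07, -0.18], [-0.18, -0.07, -0.18]]}
```

>>> servo_tool --delta_pos '[[0.003, 0, 0], [0.003, 0, 0], [0.003, 0, 0]]' --dr '[[0, 0, 0], [0, 0, 0], [0, 0, 0]]' --grip '[0, 0, 0]'

```text
t: 17.12
tool_pos: [0.5883, 0.032, 0.0651]
tool_rot: [-1.28, 1.057, -1.03]
contact_force: [-3.1, 13.6, 3.1]
opening: 0.0
```

```bash
python3 to.py -.002 .134 .063 3
python3 - <<'E'
from fk import *
im=ctrl.get_image("scene"); cv2.imwrite("pics/scene16.png",cv2.resize(im[255:385,230:370],None,fx=5,fy=4.6,interpolation=cv2.INTER_CUBIC)[:,:,::-1])
im=ctrl.get_image("top"); cv2.imwrite("pics/top16.png",cv2.resize(im[190:270,310:430],None,fx=6.5,fy=6.5,interpolation=cv2.INTER_CUBIC)[:,:,::-1])
E
python3 to.py -.002 .134 .063 3
```

```text
t 17.125 stand pos [-0.0002  0.1373  0.0651] F [-0.07 13.95  3.14] open 0.0 rot [-0.48 -0.25 -1.58]
{"delta_pos": [[0.0011, 0.0007, -0.0006], [0.0011, 0.0007, -0.0006], [0.0011, 0.0007, -0.0006]], "dr": [[-0.16, -0.08, -0.53], [-0.16, -0.08, -0.53], [-0.16, -0.08, -0.53]]}
t 17.225 stand pos [-0.0002  0.1372  0.0651] F [ 0.38 12.94  3.3 ] open -0.0001 rot [-0.48 -0.26 -1.58]
{"delta_pos": [[0.0011, 0.0007, -0.0006], [0.0011, 0.0007, -0.0006], [0.0011, 0.0007, -0.0006]], "dr": [[-0.16, -0.09, -0.53], [-0.16, -0.09, -0.53], [-0.16, -0.09, -0.53]]}
```

View pics/scene16.png

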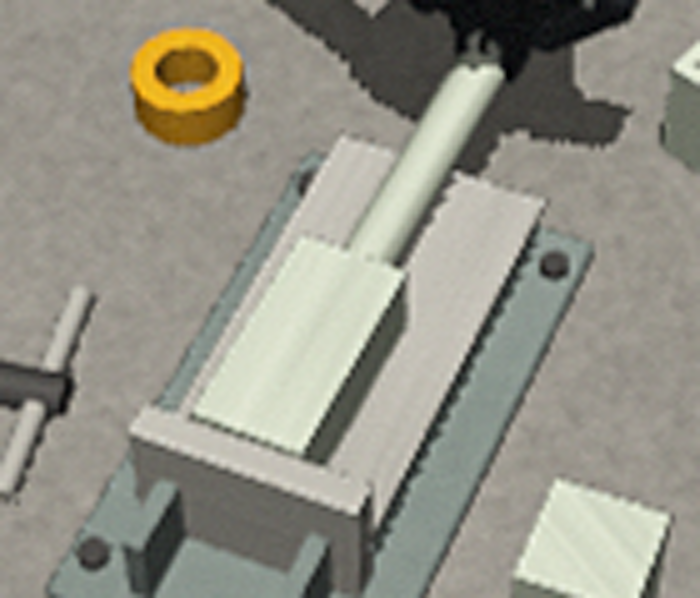

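View pics/top16.png

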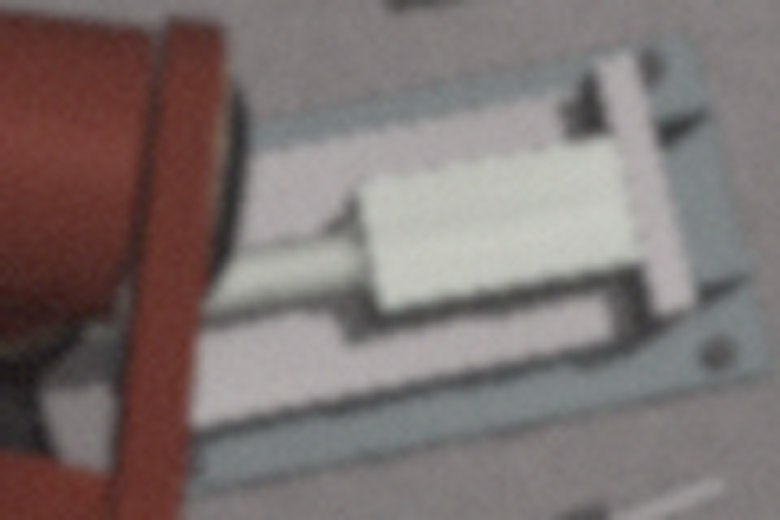

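>>> servo_tool --delta_pos '[[-0.003, -0.0002, 0], [-0.006, 0, 0], [-0.008, 0, 0], [0, 0, 0]]' --dr '[[0, 0, -0.5], [0, 0, -0.5], [0, 0, -0.4], [0, 0, 0]]' --grip '[0, 0, 0, 0]'

```text
t: 17.73
tool_pos: [0.5845, 0.0483, 0.0655]
tool_rot: [-1.299, 1.04, -1.052]
contact_force: [-0.3, 0.6, 0.2]
opening: 0.0001
```

```bash
python3 to.py -.002 .16 .066 3
python3 - <<'E'
from fk import *
im=ctrl.get_image("scene"); cv2.imwrite("pics/scene17.png",cv2.resize(im[255:385,230:370],None,fx=5,fy=4.6,interpolation=cv2.INTER_CUBIC)[:,:,::-1])
im=ctrl.get_image("top"); cv2.imwrite("pics/top17.png",cv2.resize(im[190:270,310:430],None,fx=6.5,fy=6.5,interpolation=cv2.INTER_CUBIC)[:,:,::-1])
E
python3 to.py -.002 .16 .066 3
```

```text
t 17.725 stand pos [-0.0003  0.154   0.0655] F [-0.19  0.66  0.23] open 0.0001 rot [-0.48 -0.21  0.11]
{"delta_pos": [[-0.002, -0.0002, -0.0006], [-0.002, -0.0002, -0.0006], [-0.002, -0.0002, -0.0006]], "dr": [[-0.16, -0.07, 0.04], [-0.16, -0.07, 0.04], [-0.16, -0.07, 0.04]]}
t 17.825 stand pos [-0.0002  0.1535  0.0656] F [-0.16 -0.22  0.42] open 0.0 rot [-0.48 -0.25  0.1 ]
{"delta_pos": [[-0.0022, -0.0002, -0.0006], [-0.0022, -0.0001, -0.0006], [-0.0022, -0.0001, -0.0006]], "dr": [[-0.16, -0.08, 0.03], [-0.16, -0.08, 0.03], [-0.16, -0.08, 0.03]]}
```

View pics/scene17.png

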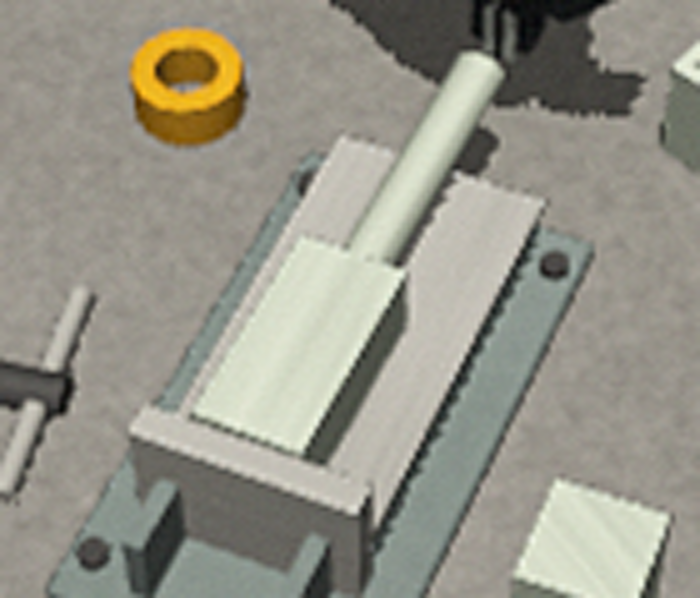

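View pics/top17.png

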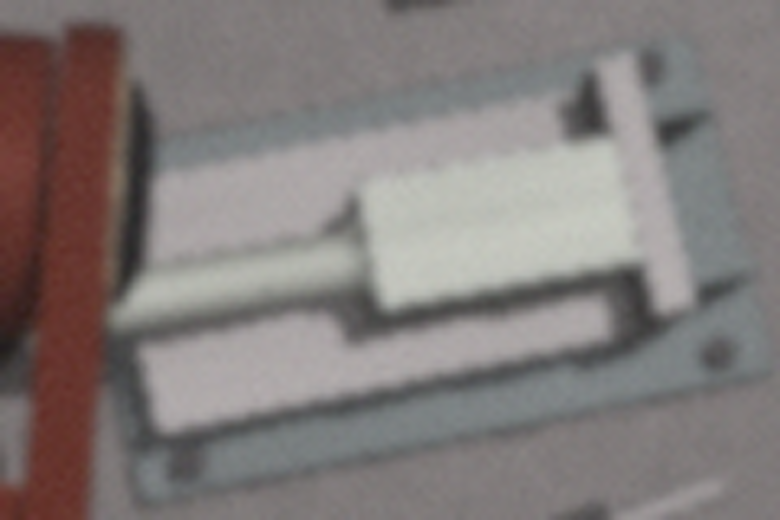

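>>> servo_tool --delta_pos '[[-0.01, -0.005, 0], [-0.01, -0.03, 0], [0, -0.05, 0], [0, -0.05, 0], [0, 0, 0]]' --dr '[[0, 0, 0], [0, 0, 0], [0, 0, 0], [0, 0, 0], [0, 0, 0]]' --grip '[0, 0, 0, 0, 0]'

```text
t: 18.45
tool_pos: [0.5784, 0.0692, 0.2051]
tool_rot: [-1.299, 1.042, -1.052]
contact_force: [0.4, -0.3, 1.5]
opening: 0.0002
```

Run:
```python
from fk import *
import pickle
p=ctrl.camera_params("wrist")
im=ctrl.get_image("wrist").astype(float); im+=ctrl.get_image("wrist"); W=ctrl.camera_params("wrist");print(np.abs(p["eye"]-np.array(W["eye"])).max())
im/=2; cv2.imwrite("pics/wrist18.png",im[:,:,::-1].astype(np.uint8)); pickle.dump(W,open("w18.pkl","wb"))
for n in ("top","scene"):
    a=np.mean([ctrl.get_image(n).astype(float) for _ in range(8)],0).astype(np.uint8); np.save(n+"18.npy",a)
    c=a[190:270,310:430] if n=="top" else a[255:385,230:370]
    cv2.imwrite(f"pics/{n}18.png",cv2.resize(c,None,fx=6.5 if n=="top" else 4.6,fy=6.5 if n=="top" else 4.6,interpolation=cv2.INTER_CUBIC)[:,:,::-1])
print(ctrl.get_obs()["t"])
```

```text
0.005255556615694212
19.35
```

View pics/wrist18.png

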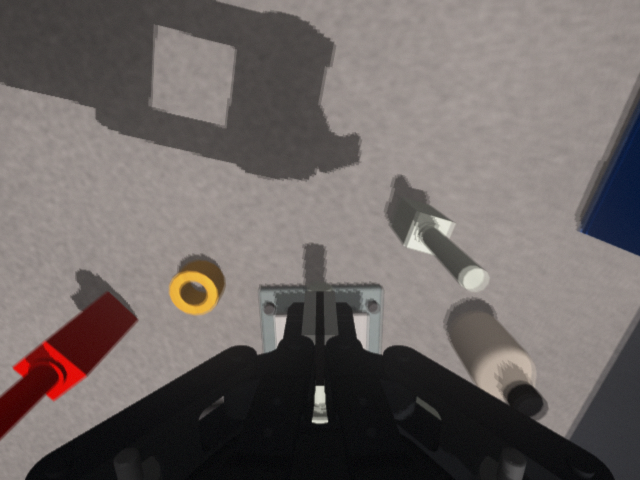

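View pics/top18.png

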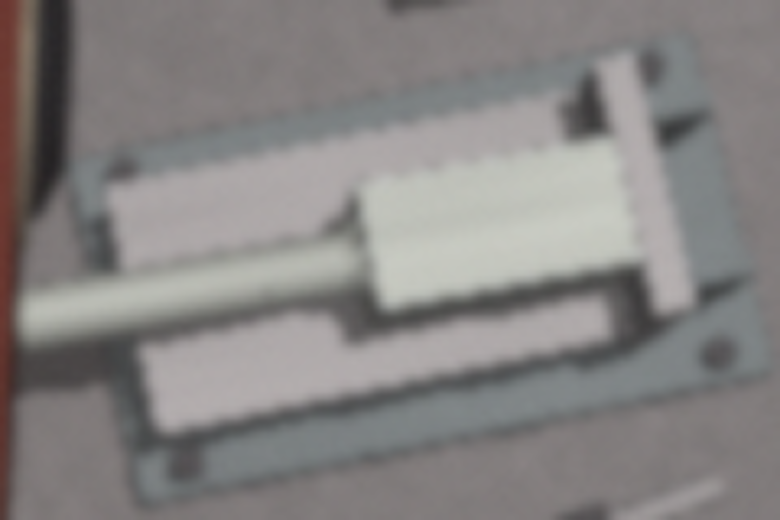

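View pics/scene18.png

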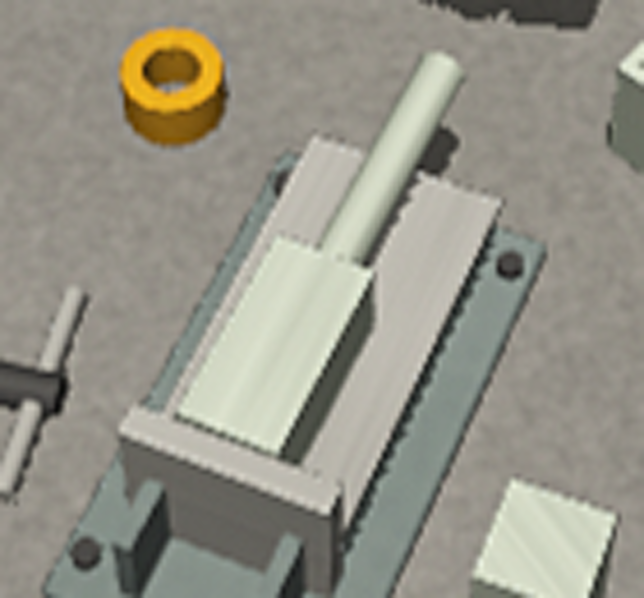

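```bash
cat > edges.py <<'E'
from h import *
def line(img,cam,a,b,z,off,sc,w=4):
    """refine edge between crop pts a,b; returns world pts at height z"""
    g=cv2.GaussianBlur(img.mean(2),(0,0),.8)
    A=np.array(off)+np.array(a)/sc;B=np.array(off)+np.array(b)/sc
    d=(B-A)/np.linalg.norm(B-A);n=np.array([-d[1],d[0]]);pts=[]
    for s in np.linspace(.06,.94,50):
        c=A+(B-A)*s; t=np.arange(-w,w+.01,.1)
        P=(c+t[:,None]*n).astype(np.float32)
        v=cv2.remap(g.astype(np.float32),P[:,:1],P[:,1:],cv2.INTER_CUBIC).ravel()
        gr=np.abs(np.gradient(v)); k=gr.argmax()
        if 5<k<len(t)-6: pts.append(c+t[k]*n)
    W=np.array([unp(cam,p,z) for p in pts])[:,:2]
    vx,vy,x0,y0=cv2.fitLine(W.astype(np.float32),cv2.DIST_HUBER,0,.0005,.0005).ravel()
    r=np.abs((W-[x0,y0])@[-vy,vx]); return np.array([x0,y0]),np.array([vx,vy]),np.median(r)*1000,len(pts)
T=ctrl.camera_params("top");S=ctrl.camera_params("scene")
t=np.load("top18.npy");s=np.load("scene18.npy")
def yaw(v,along): # along 'y' or 'x'
    a=np.arctan2(-v[0],v[1]) if along=="y" else np.arctan2(v[1],v[0]); a=(a+np.pi/2)%np.pi-np.pi/2; return np.degrees(a)
for nm,im,cam,a,b,z,al in [
 ("T foot low",t,T,(382,310),(640,265),.089,"y"),("T foot up",t,T,(362,185),(612,140),.089,"y"),("T foot front",t,T,(362,187),(380,308),.089,"x"),
 ("T bed up",t,T,(110,183),(340,143),.045,"y"),("T bed low",t,T,(165,432),(600,347),.045,"y"),("T bed open-",t,T,(142,350),(158,430),.045,"x"),
 ("T stop out",t,T,(638,60),(694,305),.085,"x"),("T flange low",t,T,(150,503),(765,372),.01,"y"),
 ("S foot left",s,S,(178,415),(278,237),.089,"y"),("S foot right",s,S,(280,458),(373,268),.089,"y"),("S foot front",s,S,(278,237),(373,268),.089,"x"),
 ("S bed left",s,S,(165,400),(315,140),.045,"y"),("S bed right",s,S,(345,540),(500,205),.045,"y"),("S stop back",s,S,(145,405),(340,482),.085,"x"),("S stop front",s,S,(122,432),(330,510),.085,"x"),("S flange r",s,S,(400,590),(545,245),.01,"y")]:
    off,sc=((310,190),6.5) if cam is T else ((230,255),4.6)
    p,v,r,n=line(im,cam,a,b,z,off,sc,3); print(nm,"yaw",yaw(v,al).round(2),"res mm",r.round(2),n,"stand p",(rz(.22).T@np.array([*(p-[.6187,-.1018]),0]))[:2].round(4))
E
python3 edges.py
```

```text
T foot low yaw 12.21 res mm 0.63 50 stand p [-0.0253 -0.0396]
T foot up yaw 13.03 res mm 0.56 50 stand p [ 0.0184 -0.0334]
T foot front yaw 11.15 res mm 0.47 50 stand p [-0.0047  0.0076]
T bed up yaw 13.07 res mm 0.78 50 stand p [0.0437 0.0526]
T bed low yaw 13.44 res mm 0.49 50 stand p [-0.045   0.0066]
T bed open- yaw 15.44 res mm 0.64 50 stand p [-0.0355  0.0873]
T stop out yaw 13.68 res mm 0.53 50 stand p [-0.0075 -0.096 ]
T flange low yaw 13.1 res mm 0.45 46 stand p [-0.0615 -0.0178]
S foot left yaw 12.21 res mm 0.36 50 stand p [-0.0224 -0.0389]
S foot right yaw 12.45 res mm 0.39 50 stand p [ 0.0207 -0.033 ]
S foot front yaw 12.94 res mm 0.54 49 stand p [0.0003 0.0075]
S bed left yaw 13.35 res mm 0.46 49 stand p [-0.0432  0.0025]
S bed right yaw 13.54 res mm 0.38 50 stand p [0.0463 0.0048]
S stop back yaw 8.75 res mm 0.86 50 stand p [ 0.0085 -0.0811]
S stop front yaw 13.05 res mm 0.49 50 stand p [ 0.0055 -0.0964]
S flange r yaw 13.4 res mm 0.14 47 stand p [0.0689 0.0003]
```

```bash
sed -i 's/Y=.222/Y=.233/' to.py; python3 to.py -.001 .032 .15 4
```

```text
t 19.35 stand pos [-0.0026  0.1759  0.1988] F [ 0.55 -0.53 -0.29] open -0.0001 rot [ 0.15 -0.94 -0.06]
{"delta_pos": [[0.036, 0.0122, 0.001], [0.036, 0.0122, 0.0009], [0.036, 0.0122, 0.0007], [0.036, 0.0122, 0.0006]], "dr": [[0.04, -0.23, -0.02], [0.04, -0.23, -0.02], [0.04, -0.23, -0.02], [0.04, -0.23, -0.02]]}
```

>>> servo_tool --delta_pos '[[0.036, 0.012, 0.001], [0.036, 0.012, 0.001], [0.036, 0.012, 0.001], [0.036, 0.012, 0.001], [0, 0, 0]]' --dr '[[0, -0.2, 0], [0, -0.2, 0], [0, -0.2, 0], [0, -0.3, 0], [0, 0, 0]]' --grip '[0.38, 0.38, 0.38, 0.38, 0.38]'

```text
t: 19.98
tool_pos: [0.613, -0.074, 0.1505]
tool_rot: [-1.311, 1.035, -1.034]
contact_force: [0.1, 0.7, -0.3]
opening: 0.0322
```

```bash
python3 to.py -.001 .032 .1 3
python3 - <<'E'
from fk import *
im=ctrl.get_image("wrist"); cv2.imwrite("pics/wrist19.png",im[:,:,::-1])
E
python3 to.py -.001 .032 .1 3
```

```text
t 19.975 stand pos [0.0008 0.0283 0.1505] F [ 0.22  0.67 -0.27] open 0.0322 rot [-0.01  0.11 -0.04]
{"delta_pos": [[-0.0012, 0.0168, -0.0006], [-0.0012, 0.0168, -0.0006], [-0.0012, 0.0168, -0.0006]], "dr": [[-0.0, 0.04, -0.01], [-0.0, 0.04, -0.01], [-0.0, 0.04, -0.01]]}
t 20.025 stand pos [0.0012 0.0294 0.1511] F [0.16 0.22 0.53] open 0.0322 rot [-0.06  0.17 -0.05]
{"delta_pos": [[-0.0009, 0.017, -0.0008], [-0.0009, 0.017, -0.0007], [-0.0009, 0.017, -0.0007]], "dr": [[-0.02, 0.06, -0.02], [-0.02, 0.06, -0.02], [-0.02, 0.06, -0.02]]}
```

View pics/wrist19.png

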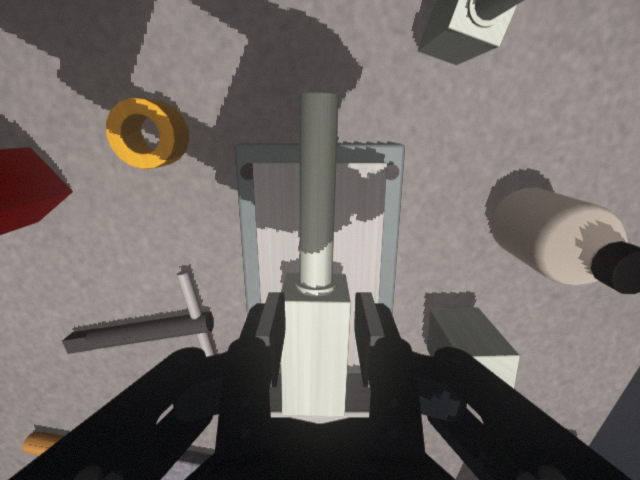

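>>> servo_tool --delta_pos '[[-0.001, 0.02, -0.001], [-0.001, 0.02, -0.001], [-0.001, 0.02, 0], [0, 0.016, 0], [0, 0, 0]]' --dr '[[0, 0.1, 0], [0, 0, 0], [0, 0, 0], [0, 0, 0], [0, 0, 0]]' --grip '[0.38, 0.38, 0.38, 0.38, 0.38]'

```text
t: 20.65
tool_pos: [0.6088, -0.0667, 0.0688]
tool_rot: [-1.311, 1.034, -1.03]
contact_force: [-0.6, 0.7, 0.5]
opening: 0.0323
```

```bash
python3 to.py -.001 .020 .072 3
python3 - <<'E'
from fk import *
im=ctrl.get_image("wrist"); cv2.imwrite("pics/wrist20.png",im[:,:,::-1])
E
python3 to.py -.001 .020 .072 3
```

```text
t 20.65 stand pos [-0.0015  0.0364  0.0688] F [-0.4   0.86  0.46] open 0.0323 rot [ 0.05  0.28 -0.15]
{"delta_pos": [[0.0055, -0.0011, 0.0001], [0.0055, -0.0011, 0.0002], [0.0055, -0.0011, 0.0002]], "dr": [[0.02, 0.09, -0.05], [0.02, 0.09, -0.05], [0.02, 0.09, -0.05]]}
t 20.7 stand pos [-0.0009  0.0361  0.0698] F [-0.5   0.01  0.89] open 0.0321 rot [-0.03  0.28 -0.11]
{"delta_pos": [[0.0054, -0.0008, -0.0], [0.0054, -0.0008, -0.0], [0.0054, -0.0008, -0.0]], "dr": [[-0.01, 0.09, -0.04], [-0.01, 0.09, -0.04], [-0.01, 0.09, -0.04]]}
```

View pics/wrist20.png

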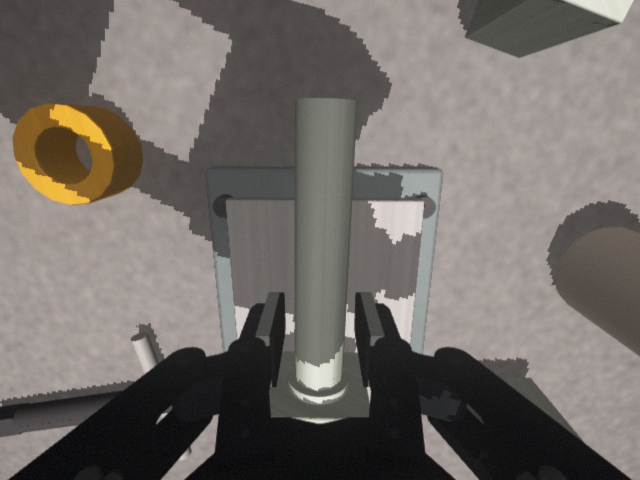

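>>> servo_tool --delta_pos '[[0.005, 0, 0], [0.005, 0, 0], [0.004, 0, 0], [0.003, 0, 0]]' --dr '[[0, 0.2, 0], [0, 0.1, 0], [0, 0, 0], [0, 0, 0]]' --grip '[0.38, 0.38, 0.38, 0.38]'

```text
t: 21.2
tool_pos: [0.6156, -0.0847, 0.0727]
tool_rot: [-1.305, 1.035, -1.038]
contact_force: [-1.2, 8.6, 1.5]
opening: 0.0323
```

```bash
python3 to.py -.001 .015 .071 3
```

```text
t 21.2 stand pos [0.0009 0.0174 0.0727] F [0.79 8.61 1.53] open 0.0323 rot [-0.28 -0.09 -0.07]
{"delta_pos": [[0.0008, 0.0006, -0.0006], [0.0008, 0.0006, -0.0006], [0.0008, 0.0006, -0.0006]], "dr": [[-0.09, -0.03, -0.02], [-0.09, -0.03, -0.02], [-0.09, -0.03, -0.02]]}
```

Contact at 8.6 N. I'll press a little harder to square the foot.

>>> servo_tool --delta_pos '[[0.003, 0, 0], [0.004, 0, 0], [0.004, 0, 0], [0.004, 0, 0]]' --dr '[[0, 0, 0], [0, 0, 0], [0, 0, 0], [0, 0, 0]]' --grip '[0.38, 0.38, 0.38, 0.38]'

```text
t: 21.7
tool_pos: [0.6154, -0.0846, 0.0729]
tool_rot: [-1.284, 1.06, -1.013]
contact_force: [-3.6, 12.9, 6.1]
opening: 0.0323
```

```bash
python3 to.py -.001 .015 .071 3
python3 - <<'E'
from station import ctrl; import numpy as np; print(np.round(ctrl.get_obs()["wrist_torque"],2))
E
```

```text
t 21.7 stand pos [0.0007 0.0175 0.0729] F [-0.49 13.41  6.13] open 0.0323 rot [-0.03 -0.33 -2.09]
{"delta_pos": [[0.0008, 0.0006, -0.0006], [0.0008, 0.0006, -0.0006], [0.0008, 0.0006, -0.0006]], "dr": [[-0.01, -0.11, -0.7], [-0.01, -0.11, -0.7], [-0.01, -0.11, -0.7]]}
[ 1.82  0.64 -0.31]
```

>>> servo_tool --delta_pos '[[0.004, -0.0005, 0], [-0.003, 0, -0.0005], [-0.006, 0, -0.0005], [-0.008, 0, 0], [0, 0, 0]]' --dr '[[0, 0, -1.5], [0, 0, -1], [0, 0, -0.5], [0, 0, 0], [0, 0, 0]]' --grip '[0.38, 0.38, 0.38, 0.38, 0.38]'

```text
t: 22.32
tool_pos: [0.6102, -0.068, 0.0732]
tool_rot: [-1.316, 1.035, -1.048]
contact_force: [-0.6, -0.9, -0.2]
opening: 0.0325
```

```bash
python3 to.py -.001 .034 .16 3
```

```text
t 22.325 stand pos [-0.0004  0.0349  0.0732] F [-0.8  -0.7  -0.15] open 0.0325 rot [ 0.06 -0.33  0.59]
{"delta_pos": [[0.0006, -0.0289, -0.0002], [0.0005, -0.0289, -0.0002], [0.0004, -0.0289, -0.0002]], "dr": [[0.02, -0.11, 0.2], [0.02, -0.11, 0.2], [0.02, -0.11, 0.2]]}
```

Now lift out, then move aside toward +y and up so I can check.

>>> servo_tool --delta_pos '[[0, -0.02, 0], [0, -0.035, 0], [0, -0.045, 0], [-0.04, -0.04, 0], [-0.05, -0.03, 0]]' --dr '[[0, 0, 0], [0, 0, 0], [0, 0, 0], [0, 0, 0], [0, 0, 0]]' --grip '[0.38, 0.38, 0.38, 0.38, 0.38]'

```text
t: 22.95
tool_pos: [0.5898, 0.0194, 0.251]
tool_rot: [-1.312, 1.04, -1.053]
contact_force: [0.6, 0.8, -0.1]
opening: 0.0322
```

>>> servo_tool --delta_pos '[[-0.05, 0, 0], [-0.05, 0, 0], [-0.05, 0, 0], [0, 0, 0], [0, 0, 0]]' --dr '[[0, 0, 0], [0, 0, 0], [0, 0, 0], [0, 0, 0], [0, 0, 0]]' --grip '[0.38, 0.38, 0.38, 0.38, 0.38]'

```text
t: 23.58
tool_pos: [0.5593, 0.1712, 0.2646]
tool_rot: [-1.298, 1.024, -1.064]
contact_force: [0.7, 0.6, 0.2]
opening: 0.0328
```

```bash
python3 - <<'E'
from fk import *
for n in ("top","scene"):
    a=np.mean([ctrl.get_image(n).astype(float) for _ in range(8)],0).astype(np.uint8); np.save(n+"18.npy",a)
    c=a[190:270,310:430] if n=="top" else a[255:385,230:370]
    cv2.imwrite(f"pics/{n}21.png",cv2.resize(c,None,fx=6.5 if n=="top" else 4.6,fy=6.5 if n=="top" else 4.6,interpolation=cv2.INTER_CUBIC)[:,:,::-1])
    cv2.imwrite(f"pics/{n}21f.png",a[:,:,::-1])
print(ctrl.get_obs()["t"],ctrl.get_obs()["tool_pos"])
E
python3 edges.py
```

```text
24.375 [0.55891688 0.17156507 0.26322109]
T foot low yaw 12.98 res mm 0.58 50 stand p [-0.0254 -0.0412]
T foot up yaw 13.67 res mm 0.71 50 stand p [ 0.0182 -0.0445]
T foot front yaw 12.48 res mm 0.59 50 stand p [-0.0047  0.0071]
T bed up yaw 13.07 res mm 0.78 50 stand p [0.0437 0.0526]
T bed low yaw 13.46 res mm 0.5 50 stand p [-0.0451  0.0127]
T bed open- yaw 14.09 res mm 0.72 50 stand p [-0.0284  0.0876]
T stop out yaw 13.63 res mm 0.57 50 stand p [-0.0013 -0.0958]
T flange low yaw 13.1 res mm 0.47 46 stand p [-0.0615 -0.0178]
S foot left yaw 12.99 res mm 0.36 50 stand p [-0.0229 -0.0389]
S foot right yaw 13.07 res mm 0.34 50 stand p [ 0.0201 -0.0317]
S foot front yaw 14.11 res mm 0.61 50 stand p [0.0067 0.0075]
S bed left yaw 13.39 res mm 0.43 50 stand p [-0.0433  0.0113]
S bed right yaw 13.54 res mm 0.38 50 stand p [0.0463 0.0048]
S stop back yaw 8.82 res mm 0.86 50 stand p [ 0.0085 -0.0811]
S stop front yaw 13.05 res mm 0.49 50 stand p [ 0.0055 -0.0964]
S flange r yaw 13.4 res mm 0.14 47 stand p [0.0689 0.0003]
```

View pics/top21.png

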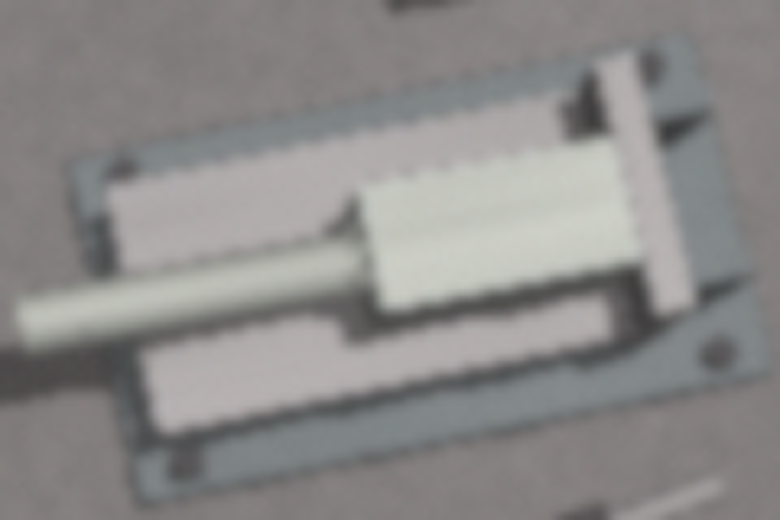

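View pics/scene21.png

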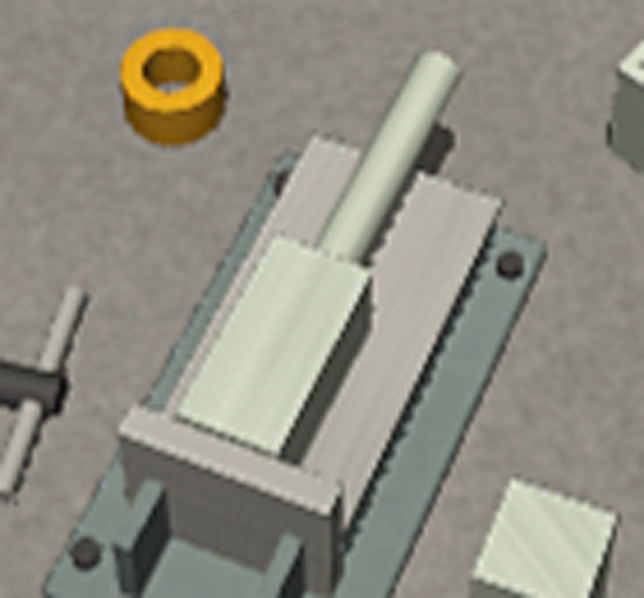

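View pics/top21f.png

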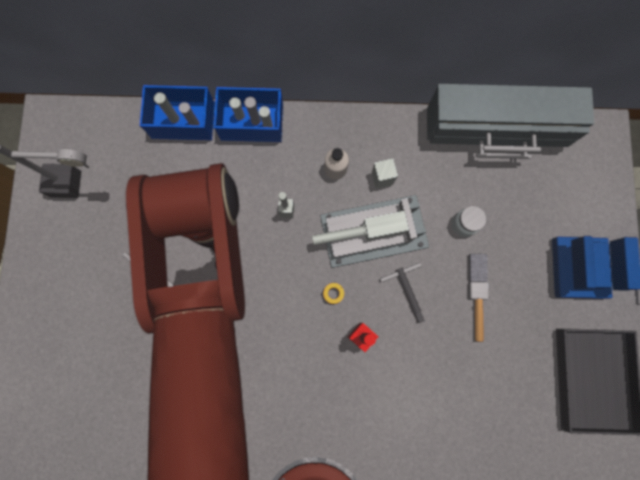

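View pics/scene21f.png

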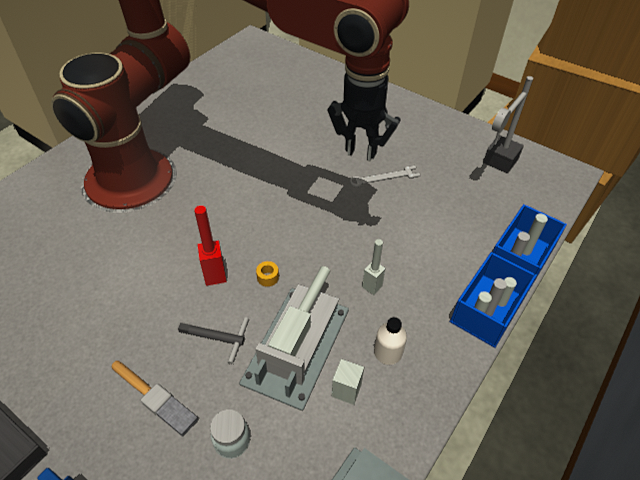

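Run:
```python
from station import ctrl
print(ctrl.finish_job())
```

```text
the job is handed in; nothing more can be done
None
```

The post is lying on the bed with its foot against the end stop, and the job is handed in. It used about 24.4 s of the 56 s.

- **Tipping:** I gripped the shaft and turned it about the foot's lower edge in steps of about 2°, from upright to 90°. It stayed gripped all the way, and I let go only once it lay flat. Tool forces stayed under about 5 N.
- **Pushing back:** I pushed it about 63 mm with the closed fingers on the free end until the force rose to about 14 N. It was then about 0.9° out of square. I put the fingers either side of the shaft and pressed on the foot's shoulder at about 13 N to square it.

**Last checks:**
- **Squareness:** the post's long edges read 13.0–13.7° and the stand's about 13.1–13.5°, so they agree within the noise. The shorter cross edges scatter more: the foot's front edge reads 12.5–14.1°, and one of the two end-stop edges came out at 8.8°, which I discounted as a bad edge fit.
- **Distance to the stop:** the cameras and the tool put the foot 1.5–2.5 mm further from the stop than home. That is about the calibration error. Both pushes met firm resistance, so I took it as seated.
- **Other objects:** by eye in the last top and scene pictures, everything else is where it started, and the arm is clear.

While pushing on the free end, the force reading showed up to about 3 N downward on the shaft. That could have rocked the foot slightly, but no lift shows in the pictures.

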